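Box up the biscuit canisters from the counter cupboard

TASK

Pack the biscuit canisters for the bake sale: first stand the box grater that blocks the cupboard doors on the cork trivet, then lift the bolt and swing the bolted door leaf wide open (about square to the front or further), after it the overlapped leaf just as wide, and pull the tray fully out. Stand every canister upright in the cake carton, then fold down its two end flaps and, over them, the lid flap until it lies flat and shut. Leave both doors open, and do not disturb the mug, the bowl or the biscuit cutter.

Things in the scene. Friction and masses are not known exactly. Their poses are not given: they have to be found in the camera images.
- grater_mid (a point): four-sided steel box grater, 90 x 70 mm at the foot, standing in front of the cupboard doors; the point is on its upright axis, 105 mm above its foot; z up, x along its handle. On top is a black arch handle: a level flat bar 12 mm thick (across x), 20 mm tall, 64 mm long (along x), its middle 100 mm above this point (205 mm above the foot) and 30 mm clear below the bar. 0.35 kg
- trivet_top (a point): cork trivet, 150 x 150 x 8 mm, fixed on the worktop; the point is the centre of its upper face
- cab_front (a point): small wooden counter-top cupboard with white double doors, 270 mm wide, 260 mm deep, 135 mm high, fixed; the point is at the bottom middle of its front; x points into the cupboard, y to the side of leaf A's hinge, z up. Its top board begins 75 mm behind the front, so a slot is open above, just behind the doors
- leaf_a (a joint): door leaf A (on the +y side of the cupboard, 133 mm wide, 12 mm thick, its top 127 mm above the worktop, upright hinge axis at x 0, y +135 mm of cab_front); 0 closed, opens towards the robot, rad, to 1.9. A wooden strip on its free edge overlaps leaf B by 15 mm in front, so B cannot open before A. Held shut by the bolt. Turns lightly (about 0.03 N m) and stays where it is left
- bolt (a joint): the lift bolt on leaf A's front: an upright steel rod with a round knob on top; m lifted, 0 down (locked) to 0.035 (fully up). The leaf is free above 0.012; the bolt stays where it is left (friction 3 N, so lift or push it with 4 N or more)
- bolt_knob (a point): the upright round knob of the bolt, 26 mm across, 40 mm tall; the point is its centre, 125 mm above the worktop when the bolt is down, and 40 mm in front of the cupboard front, 105 mm from leaf A's hinge axis along the leaf. It also serves as leaf A's pull
- leaf_b (a joint): door leaf B (on the -y side of the cupboard, same size, upright hinge axis at x 0, y -135 mm of cab_front); 0 closed, opens towards the robot, rad, to 1.9; no bolt of its own. Turns lightly (about 0.03 N m) and stays where it is left
- leaf_b_knob (a point): leaf B's pull: an upright round knob, 26 mm across, 40 mm tall; the point is its centre, 125 mm above the worktop, 40 mm in front of the hinge line, 95 mm from the hinge axis along the leaf
- tray (a joint): the pull-out tray behind the doors; m pulled out towards the robot, 0 in to 0.19 fully out. The doors block it while closed. Its inside is 175 x 200 mm, walls 36 mm high, floor 20 mm above the worktop. Friction 2 N
- tray_knob (a point): the tray's pull: an upright round knob, 26 mm across, 40 mm tall; the point is its centre, 125 mm above the worktop; with the tray in it stands 35 mm behind the cupboard front, in the slot that is open above
- carton_floor (a point): open cardboard cake carton, 178 x 178 mm outside, 168 x 168 mm inside, rim 104 mm above the worktop, fixed; the point is the centre of its inner floor, 5 mm above the worktop; x points to the lid flap's side, y to the left end flap's side
- lid (a joint): the carton's lid flap, 176 mm long, 176 mm wide, 4 mm thick, hinged on the carton's +x (far) edge: hinge line along y, 87.5 mm from carton_floor in x, 112.5 mm above the worktop; rad, 0 lying flat and shut, 1.57 upright, more leaning back outwards (at most 2.5). Stays where it is left (friction 0.11 N m)
- flap_l (a joint): the left end flap of the carton, 164 mm wide, 40 mm long, 4 mm thick, hinged on the carton's +y edge: hinge line along x, +86.5 mm from carton_floor in y, 106.5 mm above the worktop; rad, 0 lying flat and shut, 1.57 upright, more leaning outwards (at most 2.5). Stays where it is left (friction 0.025 N m)
- flap_r (a joint): the right end flap of the carton, 164 mm wide, 40 mm long, 4 mm thick, hinged on the carton's -y edge: hinge line along x, -86.5 mm from carton_floor in y, 106.5 mm above the worktop; rad, 0 lying flat and shut, 1.57 upright, more leaning outwards (at most 2.5). Stays where it is left (friction 0.025 N m)
- can0_mid (a point): one of the two to four like metal canisters on the tray (None from the start: absent): body 62 mm across and 64 mm tall, on top an upright round knob 26 mm across and 31 mm tall, 95 mm in all, bottom-heavy; the point is on its axis, 47.5 mm above its foot, so the knob's middle is 32 mm above it. About 0.22 kg
- can1_mid (a point): one of the two to four like metal canisters on the tray (None from the start: absent): body 62 mm across and 64 mm tall, on top an upright round knob 26 mm across and 31 mm tall, 95 mm in all, bottom-heavy; the point is on its axis, 47.5 mm above its foot, so the knob's middle is 32 mm above it. About 0.22 kg
- can2_mid (a point): one of the two to four like metal canisters on the tray (None from the start: absent): body 62 mm across and 64 mm tall, on top an upright round knob 26 mm across and 31 mm tall, 95 mm in all, bottom-heavy; the point is on its axis, 47.5 mm above its foot, so the knob's middle is 32 mm above it. About 0.22 kg
- can3_mid (a point): one of the two to four like metal canisters on the tray (None from the start: absent): body 62 mm across and 64 mm tall, on top an upright round knob 26 mm across and 31 mm tall, 95 mm in all, bottom-heavy; the point is on its axis, 47.5 mm above its foot, so the knob's middle is 32 mm above it. About 0.22 kg
- mug_rim (a point): bystander, centre of the mouth of a white mug, 76 mm across, 90 mm high; leave it alone
- bowl_rim (a point): bystander, centre of the mouth of a steel bowl, 130 mm across, 60 mm high; leave it alone
- cutter: bystander, round steel biscuit cutter, 70 mm across, 25 mm high, origin at the centre of its underside; leave it alone
Things that resemble listed ones, but are neither listed nor needed, are in the scene too. Leave any yellow look-alike of the part that bears can1_mid alone. Leave any turquoise look-alike of the part that bears grater_mid alone.

How it is judged:
On the way, in this order (a step that is already met when the one before it is completed fails the run):
1. the grater stands on the trivet, both doors still closed (horizontal distance between grater_mid and trivet_top below 0.045 m and angle between grater_mid's own z axis and vertical below 0.1 rad and height (world z) of grater_mid below 0.12 m and contact force between grater and the fingers below 0.3 N and value of joint each of leaf_a, leaf_b below 0.15 rad), for 0.2 s.
2. the bolted leaf A is wide open, leaf B still closed (value of joint leaf_a above 1.3 rad and value of joint leaf_b below 0.2 rad), for 0.2 s.
3. leaf B is wide open too (value of joint each of leaf_a, leaf_b above 1.3 rad), for 0.2 s.
4. the tray is pulled out (value of joint tray above 0.16 m), for 0.2 s.
5. every canister stands released in the carton, the flaps still open (x of can0_mid in the frame of carton_floor between -0.06 and 0.06 m and y of can0_mid in the frame of carton_floor between -0.06 and 0.06 m and z of can0_mid in the frame of carton_floor between -0.056 and 0.056 m and angle between each of can0_mid, can1_mid, can2_mid, can3_mid's own z axis and vertical below 0.2 rad and x of can1_mid in the frame of carton_floor between -0.06 and 0.06 m and y of can1_mid in the frame of carton_floor between -0.06 and 0.06 m and z of can1_mid in the frame of carton_floor between -0.056 and 0.056 m and x of can2_mid in the frame of carton_floor between -0.06 and 0.06 m and y of can2_mid in the frame of carton_floor between -0.06 and 0.06 m and z of can2_mid in the frame of carton_floor between -0.056 and 0.056 m and x of can3_mid in the frame of carton_floor between -0.06 and 0.06 m and y of can3_mid in the frame of carton_floor between -0.06 and 0.06 m and z of can3_mid in the frame of carton_floor between -0.056 and 0.056 m and contact force between each of can0, can1, can2, can3 and the fingers below 0.3 N and value of joint each of flap_l, flap_r, lid above 1 rad), for 0.2 s.
6. both end flaps are down, the lid flap still open (value of joint each of flap_l, flap_r below 0.2 rad and value of joint lid above 0.8 rad), for 0.2 s.
At the end, for the whole second after the job is handed in: canisters upright (0.2 rad) on the carton floor, axes within 60 mm of its centre in x and y; end flaps below 0.2 rad, lid below 0.12 rad; both leaves beyond 1.3 rad; grater upright on the trivet within 45 mm of its centre; all released and at rest (all of step 3 and x of can0_mid in the frame of carton_floor between -0.06 and 0.06 m and y of can0_mid in the frame of carton_floor between -0.06 and 0.06 m and z of can0_mid in the frame of carton_floor between -0.056 and 0.056 m and angle between each of can0_mid, can1_mid, can2_mid, can3_mid's own z axis and vertical below 0.2 rad and x of can1_mid in the frame of carton_floor between -0.06 and 0.06 m and y of can1_mid in the frame of carton_floor between -0.06 and 0.06 m and z of can1_mid in the frame of carton_floor between -0.056 and 0.056 m and x of can2_mid in the frame of carton_floor between -0.06 and 0.06 m and y of can2_mid in the frame of carton_floor between -0.06 and 0.06 m and z of can2_mid in the frame of carton_floor between -0.056 and 0.056 m and x of can3_mid in the frame of carton_floor between -0.06 and 0.06 m and y of can3_mid in the frame of carton_floor between -0.06 and 0.06 m and z of can3_mid in the frame of carton_floor between -0.056 and 0.056 m and contact force between each of can0, can1, can2, can3 and the fingers below 0.3 N and horizontal distance between grater_mid and trivet_top below 0.045 m and angle between grater_mid's own z axis and vertical below 0.1 rad and height (world z) of grater_mid below 0.12 m and value of joint each of flap_l, flap_r below 0.2 rad and value of joint lid below 0.12 rad and velocity of joint lid between -0.05 and 0.05 rad/s); the robot touches nothing.
It fails at once if the mug, the bowl or the biscuit cutter is moved by more than 30 mm (distance of any of mug_rim, bowl_rim, cutter from where it was at the start of the episode above 0.03 m).
It fails at once if the grater is toppled (angle between grater_mid's own z axis and vertical above 0.8 rad).
Of can0, can1, can2, can3 only 2 to 4 are there at a start; the rules pass over those that are not, and their reading is None.
At some moment in a run one of can0, can1, can2, can3 may be knocked a few centimetres aside while the robot is not near it.
It also fails if it takes over 210 s, if anything falls off the work surface, if the arm or the gripper's body presses on something with over 40 N, if the wrist force passes 120 N, or if a joint passes its speed limit or range.

ROBOT

A 7-joint arm with a two-finger parallel gripper is mounted at the origin on the work surface. World frame = base frame: x ahead of the robot, y to its left, z up, the work surface at z = 0. Lengths are in m, angles in rad, forces in N, time in s.
With the tool pointing down it reaches from about 0.35 to 0.9 m from the base axis. Payload 8.1 kg.
Tool frame: the origin (TCP) lies on the centre line of the jaws, within the pads' length; the fingertips stand 19 mm ahead of it and the grasp point (between the pads) is the TCP (arm.tip_reach is the distance from the TCP to the fingertips, in m); z points along the fingers, y is the line along which they close (so a half turn about z gives the same grasp; the last joint's range is limited). The gripper opens to 92 mm and grips with 3 to 60 N. Pads are 19 mm wide; open, the fingers measure 130 mm over their backs; the gripper's body (75 mm by 190 mm) begins 47 mm behind the grasp point.
Start: joints at [1.223, 0.434, 0.025, 1.573, -0.012, 1.134, -0.075], TCP at [0.151, -0.606, 0.246] pointing down, gripper open.
Joint ranges: [-2.62, 2.62], [-0.44, 2.09], [-1.27, 1.32], [0.08, 2.57], [-1.32, 4.46], [0.12, 2], [-2.74, 2.74]. Speed limits (rad/s): [2.22, 2.22, 3.01, 3.01, 3.14, 3.14, 3.14].

INTERFACE

Orientations are given as a rotation vector (axis times angle).
In Python, from cell import arm gives the robot as it stands.
- The arm moves only by the tool arm_command, never from a script. Its argument "targets" is a list that holds one entry, the list of rows, each a list of 6 numbers: the shift along the tool's x, y, z in m, then the turn, a rotation vector about the tool's x, y, z in rad. A call has 1 to 10 rows; each row shifts and turns the commanded pose from where the row before left it, along the tool's axes as they then stand; what a row does not reach is not made up. A row lasts 1/8 s, in which the tool goes at most 62.5 mm and 10.7 degrees, less where a joint would pass 70% of its speed; a pose out of reach is approached as far as the arm can. A call with a gripper value outside its range is refused whole. "jaw" is the finger opening in m, from 0 to 0.0918, set as the call begins (left out, the last holds). The fingers move at their own pace and stop on an object; "newtons" is the grip in N (left out, the last holds). Time passes only in rows, so rows that do not move let the fingers close. It gives the time, the measured TCP pose, the force, the opening and the grip force at its end, in the units of the state.
- arm.observe(): the state, without advancing time (a new reading comes with each control period).
- arm.get_image(name): name is "scene" or "top" or "wrist"; returns a dict with "pixels" (420x560x3 uint8, red, green, blue), "z_map" (420x560 float32, m along the optical axis (not along the pixel's ray), 0 where there is no reading), "fx", "fy", "cx", "cy" (pixels), "xyz" and "rotation" of the camera in the world; the wrist camera has in their place "T_tool_cam" (4x4, takes a point from camera to tool coordinates, whose origin is the TCP and whose axes are the flange's). Camera axes: x right, y down, z forward; pixel columns grow to the right and rows downward; lengths in m; the calibration is good to about 2 mm. A picture is of the moment at which its call begins: read the wrist's pose just before it.
- arm.sign_off(): hands the job in; it is judged then, once.
The state is a dict: "clock": time; "joints": joint angles; "dq": joint speeds; "joint_efforts": joint torques, N m; "position": TCP position; "ee_rot": TCP orientation; "force": force on the tool from outside, world axes, zero at the start; "ft_torque": the same for the moment, N m; "width": opening from 0.0 (shut) to 1.0 (fully open); "gripper_force": force on a finger pad.
Only numpy, scipy, OpenCV 4.12 (cv2) and the standard library are available. Lean on these libraries where they do the work, as an engineer would, in place of code of your own. Each camera call takes 0.05 s, during which the arm holds its last target. There are 200 camera calls.

## Working session

There is one attempt and no reset: what is moved stays moved. The work goes in short steps, Python scripts to look and compute and a tool call to move; the robot and the scene stay as the last step left them, time stands still between calls to the robot, and variables do not carry over. Pictures are saved under pics/ and viewed, at most 14 in all, crops included, and the job is handed in when it is done.

Besides the shell and the picture viewer there is one more tool, called after "Call:" as name([rows], argument=value, ...), one row to a line, values as JSON. arm_command: Moves the arm, as the interface text tells. Its arguments: {"type":"object","properties":{"targets":{"type":"array","items":{"type":"array","items":{"type":"array","items":{"type":"number"}}}},"jaw":{"type":"number"},"newtons":{"type":"number"}},"required":["targets"]}

```bash
ls; mkdir -p pics
cat > h.py <<'E'
from cell import arm
import numpy as np, cv2
from scipy.spatial.transform import Rotation as R
def shot(n,f):
    s=arm.observe(); im=arm.get_image(n)
    if n=='wrist':
        T=np.eye(4);T[:3,:3]=R.from_rotvec(s['ee_rot']).as_matrix();T[:3,3]=s['position']
        M=T@np.array(im['T_tool_cam'])
    else:
        M=np.eye(4);r=np.array(im['rotation']);M[:3,:3]=r if r.shape==(3,3) else R.from_rotvec(r).as_matrix();M[:3,3]=im['xyz']
    z=im['z_map'];v,u=np.mgrid[:z.shape[0],:z.shape[1]]
    P=np.stack([(u-im['cx'])/im['fx']*z,(v-im['cy'])/im['fy']*z,z],-1)@M[:3,:3].T+M[:3,3]
    P[z==0]=np.nan
    np.savez('pics/'+f+'.npz',P=P,rgb=im['pixels'],M=M,k=[im['fx'],im['fy'],im['cx'],im['cy']])
    cv2.imwrite('pics/'+f+'.png',im['pixels'][...,::-1])
    return im,P
def st():
    s=arm.observe();print({k:np.round(s[k],3) for k in ('clock','position','ee_rot','force','width','gripper_force','joints')})
    print(np.round(R.from_rotvec(s['ee_rot']).as_matrix(),3))
E
python3 - <<'E'
from h import *
st()
for n in('scene','top'):
    im,P=shot(n,n+'0');print(n,im['xyz'],im['rotation'])
a=cv2.imread('pics/scene0.png');b=cv2.imread('pics/top0.png')
E
```

```text
pics
{'clock': np.float64(0.0), 'position': array([ 0.151, -0.606,  0.245]), 'ee_rot': array([-3.117e+00, -3.830e-01,  1.000e-03]), 'force': array([-0.58 ,  0.228, -0.404]), 'width': np.float64(0.997), 'gripper_force': np.float64(0.0), 'joints': array([ 1.223,  0.435,  0.025,  1.574, -0.012,  1.134, -0.075])}
[[ 0.97   0.242 -0.001]
 [ 0.242 -0.97   0.001]
 [-0.    -0.002 -1.   ]]
scene [ 1.30139094 -0.40614663  1.02872229] [-2.12603147 -1.18433325  0.47056758]
top [0.38125237 0.02848275 1.10600918] [-2.11750799  2.13388274 -0.20206586]
```

View pics/scene0.png

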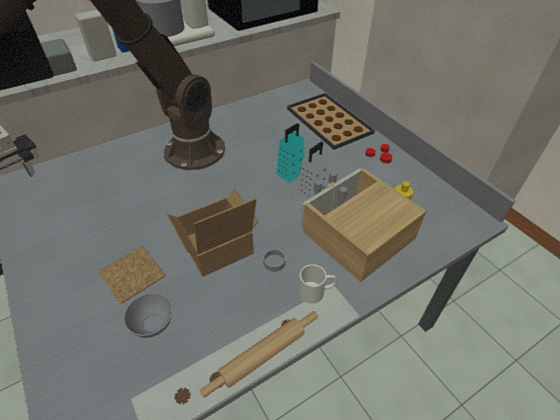

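View pics/top0.png

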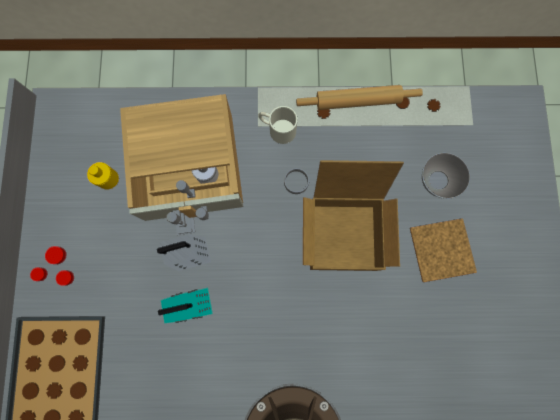

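Top view: the steel grater's handle is at (173,247) and the turquoise look-alike at (185,305). The cupboard is at (182,155), carton (345,232), trivet (443,250), bowl (445,178), mug (283,125), cutter (296,181) and yellow look-alike canister (103,175). I choose the steel grater in front of the doors and check it in a close crop.

Run:
```python
from h import *
d=np.load('pics/top0.npz');P=d['P'];b=d['rgb'][...,::-1]
c=cv2.resize(b[90:290,110:260],None,fx=4,fy=4,interpolation=cv2.INTER_CUBIC)[:, :]
c=c[:600+200]; c=cv2.resize(c,(450,600));cv2.imwrite('pics/crop0.png',c)
for n,u,v in [('handle',173,247),('trivet',443,250),('trc',(413),(252)),('knobs',172,217),('k2',202,213),('tray',183,187),('cf',345,240),('cutter',296,181),('bowlin',445,178)]:
    print(n,np.round(np.nanmedian(P[v-1:v+2,u-1:u+2].reshape(-1,3),axis=0),3))
Z=P[...,2]
g=np.nan_to_num(Z)
def rect(m,name):
    q=P[m][:,:2].astype(np.float32);r=cv2.minAreaRect(q);print(name,len(q),np.round(r[0],3),np.round(r[1],3),round(r[2],1), 'mean',np.round(P[m].mean(0),3))
m=np.zeros_like(Z,bool);m[235:260,150:200]=1;rect(m&(g>.19),'handle')
m=np.zeros_like(Z,bool);m[215:285,405:480]=1;rect(m&(g>.004)&(g<.02),'trivet')
m=np.zeros_like(Z,bool);m[90:190,115:245]=1;rect(m&(g>.128)&(g<.145),'cab')
m=np.zeros_like(Z,bool);m[185:290,290:390]=1;rect(m&(g>.095)&(g<.112),'carton rim')
m=np.zeros_like(Z,bool);m[150:230,150:245]=1
n,l,s,cc=cv2.connectedComponentsWithStats((m&(g>.10)&(g<.2)).astype(np.uint8))
```

```text
handle [0.461 0.262 0.215]
trivet [ 0.466 -0.412  0.008]
trc [ 0.461 -0.333  0.   ]
knobs [0.539 0.285 0.145]
k2 [0.548 0.215 0.144]
tray [0.612 0.262 0.145]
cf [ 0.495 -0.148  0.006]
cutter [ 0.662 -0.018 -0.   ]
bowlin [ 0.667 -0.434  0.004]
handle 192 [0.462 0.267] [0.012 0.064] 14.7 mean [0.461 0.265 0.212]
trivet 2980 [ 0.468 -0.41 ] [0.199 0.187] 89.0 mean [ 0.467 -0.41   0.008]
cab 7871 [0.718 0.283] [0.253 0.274] 7.1 mean [0.743 0.285 0.135]
carton rim 684 [ 0.503 -0.143] [0.185 0.177] 88.6 mean [ 0.501 -0.161  0.105]
```

View pics/crop0.png

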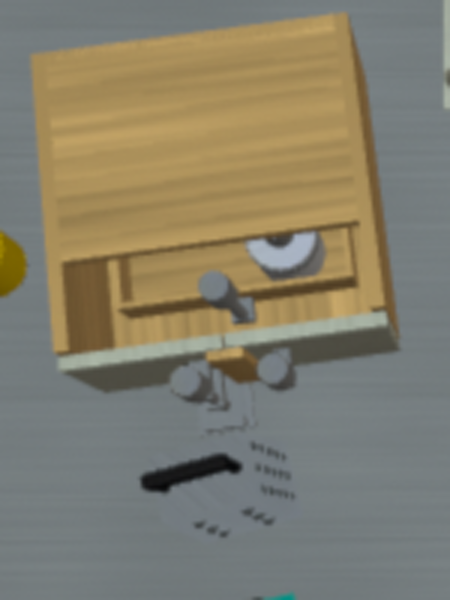

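```bash
cat >> h.py <<'E'
import json
def plan(wps,step=.055,dyaw=9.5,arc=False,start=None,slack=0):
    """wps: list of (x,y,z,yawdeg of tool x[,rows]); prints rows from measured pose (tool down)"""
    s=arm.observe();T=R.from_rotvec(s['ee_rot']).as_matrix();p=np.array(s['position'])
    if start is not None:
        p=np.array(start[:3]);a=np.radians(start[3]);T=np.array([[np.cos(a),np.sin(a),0],[np.sin(a),-np.cos(a),0],[0,0,-1]])
    rows=[]
    for w in wps:
        t=np.array(w[:3],float);a=np.radians(w[3])
        G=np.array([[np.cos(a),np.sin(a),0],[np.sin(a),-np.cos(a),0],[0,0,-1.]])
        rv=R.from_matrix(T.T@G).as_rotvec()
        p0,T0=p.copy(),T.copy()
        r0,r1=np.hypot(*p[:2]),np.hypot(*t[:2]);a0=np.arctan2(p[1],p[0]);a1=np.arctan2(t[1],t[0])
        L=np.linalg.norm(t-p) if not arc else np.hypot(max(r0,r1)*abs(a1-a0),np.hypot(t[2]-p[2],r1-r0))
        n=int(max(1,np.ceil(L/step),np.ceil(np.degrees(np.linalg.norm(rv))/dyaw)))
        if len(w)>4:n=max(n,w[4])
        for i in range(1,n+1):
            f=i/n
            if arc: r=r0+(r1-r0)*f;aa=a0+(a1-a0)*f;q=np.array([r*np.cos(aa),r*np.sin(aa),p0[2]+(t[2]-p0[2])*f])
            else: q=p0+(t-p0)*f
            Q=T0@R.from_rotvec(rv*f).as_matrix()
            d=np.round(T.T@(q-p),3);u=np.round(R.from_matrix(T.T@Q).as_rotvec(),2)+0.
            rows.append([*(d+0.).tolist(),*u.tolist()])
            p=p+T@d;T=T@R.from_rotvec(u).as_matrix()
    for i in range(0,len(rows),10): print(json.dumps([rows[i:i+10]]).replace('0.0,','0,').replace('0.0]','0]'))
    print(len(rows),'end',np.round(p,3),'yaw',round(np.degrees(np.arctan2(T[1,0],T[0,0])),1),'tilt',round(np.degrees(np.arccos(-T[2,2])),2))
    return p,T
E
python3 - <<'E'
from h import *
plan([(.45,-.41,.36,50),(.462,.266,.33,104.7)],arc=True)
d=np.load('pics/top0.npz');P=d['P'];g=np.nan_to_num(P[...,2])
m=np.zeros_like(g,bool);m[155:205,305:410]=1;q=P[m&(g>.12)];print('lid',np.round(q[q[:,2].argsort()][[-5,-20,20]],3), np.round(q.max(0),3))
for c in((290,318),(380,410)):
    m=np.zeros_like(g,bool);m[195:272,c[0]:c[1]]=1;q=P[m&(g>.11)&(g<.16)];print('flap',np.round(q.min(0),3),np.round(q.max(0),3))
m=np.zeros_like(g,bool);m[285:330,150:220]=1;q=P[m&(g>.05)];print('turq',np.round(q.min(0),3),np.round(q.max(0),3))
E
```

```text
[[[0.052, -0.004, -0.016, 0, 0, -0.09], [0.052, -0.005, -0.017, 0, 0, -0.09], [0.052, -0.003, -0.016, 0, 0, -0.09], [0.052, -0.004, -0.017, 0, 0, -0.09], [0.051, -0.003, -0.016, 0, 0, -0.09], [0.051, -0.003, -0.016, 0, 0, -0.09], [0.052, -0.002, -0.017, 0, 0, -0.09], [0.051, -0.005, 0.002, 0, 0, -0.06], [0.05, -0.006, 0.002, 0, 0, -0.07], [0.05, -0.007, 0.002, 0, 0, -0.06]]]
[[[0.05, -0.008, 0.002, 0, 0, -0.06], [0.048, -0.01, 0.002, 0, 0, -0.07], [0.048, -0.01, 0.002, 0, 0, -0.06], [0.048, -0.011, 0.002, 0, 0, -0.06], [0.046, -0.012, 0.003, 0, 0, -0.07], [0.047, -0.012, 0.002, 0, 0, -0.06], [0.045, -0.014, 0.002, 0, 0, -0.07], [0.045, -0.014, 0.002, 0, 0, -0.06], [0.044, -0.016, 0.002, 0, 0, -0.06], [0.043, -0.016, 0.002, 0, 0, -0.07]]]
[[[0.042, -0.017, 0.002, 0, 0, -0.06], [0.042, -0.017, 0.002, 0, 0, -0.06]]]
22 end [0.462 0.266 0.33 ] yaw 104.5 tilt 0.08
lid [[ 0.627 -0.162  0.286]
 [ 0.63  -0.156  0.285]
 [ 0.592 -0.124  0.121]] [ 0.636 -0.033  0.288]
flap [ 0.424 -0.065  0.11 ] [ 0.595 -0.026  0.139]
flap [ 0.419 -0.258  0.11 ] [ 0.592 -0.218  0.139]
turq [0.292 0.211 0.05 ] [0.368 0.3   0.218]
```

Call:
arm_command([
  [[0.052, -0.004, -0.016, 0, 0, -0.09], [0.052, -0.005, -0.017, 0, 0, -0.09], [0.052, -0.003, -0.016, 0, 0, -0.09], [0.052, -0.004, -0.017, 0, 0, -0.09], [0.051, -0.003, -0.016, 0, 0, -0.09], [0.051, -0.003, -0.016, 0, 0, -0.09], [0.052, -0.002, -0.017, 0, 0, -0.09], [0.051, -0.005, 0.002, 0, 0, -0.06], [0.05, -0.006, 0.002, 0, 0, -0.07], [0.05, -0.007, 0.002, 0, 0, -0.06]],
], jaw=0.06)

```text
clock: 1.35
position: [0.526, -0.2767, 0.3542]
ee_rot: [-2.705, -1.597, 0.001]
force: [0.8, -0.7, 0.1]
width: 0.654
gripper_force: 0.0
```

Call:
arm_command([
  [[0.05, -0.008, 0.002, 0, 0, -0.06], [0.048, -0.01, 0.002, 0, 0, -0.07], [0.048, -0.01, 0.002, 0, 0, -0.06], [0.048, -0.011, 0.002, 0, 0, -0.06], [0.046, -0.012, 0.003, 0, 0, -0.07], [0.047, -0.012, 0.002, 0, 0, -0.06], [0.045, -0.014, 0.002, 0, 0, -0.07], [0.045, -0.014, 0.002, 0, 0, -0.06], [0.044, -0.016, 0.002, 0, 0, -0.06], [0.043, -0.016, 0.002, 0, 0, -0.07]],
])

```text
clock: 2.6
position: [0.5087, 0.1896, 0.3333]
ee_rot: [-2.065, -2.367, 0.001]
force: [0.4, -0.1, 0.1]
width: 0.652
gripper_force: 0.0
```

Call:
arm_command([
  [[0.042, -0.017, 0.002, 0, 0, -0.06], [0.042, -0.017, 0.002, 0, 0, -0.06], [0, 0, 0, 0, 0, 0], [0, 0, 0, 0, 0, 0]],
])

```text
clock: 3.1
position: [0.4626, 0.2649, 0.3294]
ee_rot: [1.923, 2.484, -0.001]
force: [0.6, -0.7, -0.0]
width: 0.649
gripper_force: 0.0
```

Run:
```python
from h import *
im,P=shot('wrist','w1');g=np.nan_to_num(P[...,2])
m=(g>.2)&(g<.225)&(abs(P[...,0]-.462)<.06)&(abs(P[...,1]-.266)<.06)
q=P[m][:,:2].astype(np.float32);print(len(q),cv2.minAreaRect(q),P[m].mean(0))
plan([(.462,.266,.205,104.7)],step=.03)
```

```text
1153 ((0.4620550870895386, 0.26806584000587463), (0.011980658397078514, 0.0636613667011261), 14.850120544433594) [0.46176511 0.26993135 0.21480242]
[[[0, 0, 0.025, 0, 0, 0], [0.001, 0, 0.025, 0, 0, 0], [0, 0, 0.025, 0, 0, 0], [0.001, 0, 0.025, 0, 0, 0], [0, 0, 0.024, 0, 0, 0]]]
5 end [0.462 0.266 0.205] yaw 104.4 tilt 0.05
```

View pics/w1.png

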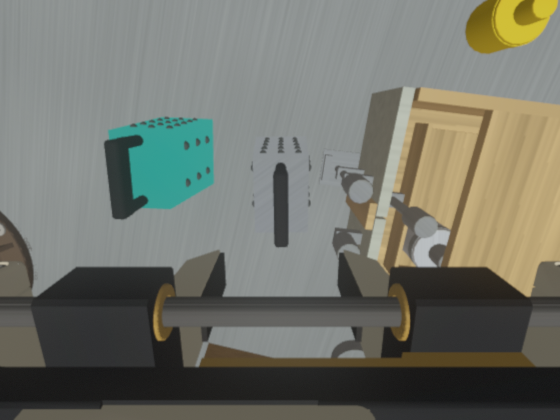

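The wrist view shows the steel grater's handle at (281,205), lined up between the fingers. The turquoise one, at (130,175), is off to the side.

Call:
arm_command([
  [[0.001, 0, 0.025, 0, 0, 0], [0.001, 0, 0.025, 0, 0, 0], [0.001, 0, 0.025, 0, 0, 0], [0, 0, 0.025, 0, 0, 0], [0, 0, 0.024, 0, 0, 0], [0, 0, 0, 0, 0, 0]],
])

```text
clock: 3.9
position: [0.4615, 0.2664, 0.2041]
ee_rot: [-1.925, -2.482, 0.006]
force: [-0.6, 0.2, 2.0]
width: 0.655
gripper_force: 0.0
```

Call:
arm_command([
  [[0, 0, 0, 0, 0, 0], [0, 0, 0, 0, 0, 0], [0, 0, 0, 0, 0, 0], [0, 0, 0, 0, 0, 0], [0, 0, -0.01, 0, 0, 0], [0, 0, -0.03, 0, 0, 0], [0, 0, -0.04, 0, 0, 0], [0, 0, -0.05, 0, 0, 0], [0, 0, -0.05, 0, 0, 0], [0, 0, -0.02, 0, 0, 0]],
], jaw=0.0, newtons=30)

```text
clock: 5.15
position: [0.4616, 0.2692, 0.4092]
ee_rot: [1.921, 2.484, 0.006]
force: [0.6, 0.8, -4.9]
width: 0.13
gripper_force: 30.0
```

Run:
```python
from h import *
st()
p,T=plan([(.465,-.41,.40,48)],arc=True,step=.04,dyaw=6)
```

```text
{'clock': np.float64(5.15), 'position': array([0.462, 0.269, 0.409]), 'ee_rot': array([1.921, 2.484, 0.006]), 'force': array([ 0.608,  0.842, -4.877]), 'width': np.float64(0.13), 'gripper_force': np.float64(29.984), 'joints': array([-0.105,  0.265, -0.681,  1.475,  0.167,  1.457, -0.533])}
[[-0.252  0.968  0.003]
 [ 0.968  0.252  0.002]
 [ 0.001  0.004 -1.   ]]
[[[-0.032, 0.012, 0, 0, 0, 0.05], [-0.031, 0.012, 0.001, 0, 0, 0.05], [-0.033, 0.012, 0, 0, 0, 0.05], [-0.033, 0.011, 0.001, 0, 0, 0.05], [-0.033, 0.011, 0, 0, 0, 0.05], [-0.033, 0.01, 0.001, 0, 0, 0.05], [-0.034, 0.01, 0, 0, 0, 0.05], [-0.035, 0.01, 0, 0, 0, 0.04], [-0.034, 0.009, 0.001, 0, 0, 0.05], [-0.036, 0.008, 0, 0, 0, 0.05]]]
[[[-0.035, 0.008, 0.001, 0, 0, 0.05], [-0.036, 0.008, 0, 0, 0, 0.05], [-0.036, 0.007, 0, 0, 0, 0.05], [-0.037, 0.007, 0.001, 0, 0, 0.05], [-0.037, 0.007, 0, 0, 0, 0.05], [-0.037, 0.006, 0, 0, 0, 0.05], [-0.038, 0.005, 0.001, 0, 0, 0.05], [-0.038, 0.005, 0, 0, 0, 0.05], [-0.038, 0.005, 0, 0, 0, 0.05], [-0.039, 0.004, 0.001, 0, 0, 0.05]]]
20 end [ 0.465 -0.41   0.4  ] yaw 47.8 tilt 0.22
```

Run:
```python
from h import *
p,T=plan([(.466,-.41,.40,48)],step=.04,dyaw=6)
```

```text
[[[-0.039, -0.01, 0, 0, 0, 0.06], [-0.039, -0.007, 0.001, 0, 0, 0.06], [-0.04, -0.005, 0, 0, 0, 0.05], [-0.039, -0.004, 0.001, 0, 0, 0.06], [-0.04, 0, 0, 0, 0, 0.06], [-0.04, 0.002, 0.001, 0, 0, 0.06], [-0.04, 0.004, 0, 0, 0, 0.06], [-0.04, 0.006, 0.001, 0, 0, 0.05], [-0.039, 0.008, 0, 0, 0, 0.06], [-0.038, 0.011, 0.001, 0, 0, 0.06]]]
[[[-0.038, 0.013, 0, 0, 0, 0.06], [-0.037, 0.015, 0, 0, 0, 0.06], [-0.036, 0.018, 0.001, 0, 0, 0.06], [-0.034, 0.019, 0, 0, 0, 0.05], [-0.034, 0.022, 0.001, 0, 0, 0.06], [-0.033, 0.023, 0, 0, 0, 0.06], [-0.031, 0.025, 0.001, 0, 0, 0.06]]]
17 end [ 0.466 -0.41   0.4  ] yaw 47.8 tilt 0.22
```

Call:
arm_command([
  [[-0.039, -0.01, 0, 0, 0, 0.06], [-0.039, -0.007, 0.001, 0, 0, 0.06], [-0.04, -0.005, 0, 0, 0, 0.05], [-0.039, -0.004, 0.001, 0, 0, 0.06], [-0.04, 0, 0, 0, 0, 0.06], [-0.04, 0.002, 0.001, 0, 0, 0.06], [-0.04, 0.004, 0, 0, 0, 0.06], [-0.04, 0.006, 0.001, 0, 0, 0.05], [-0.039, 0.008, 0, 0, 0, 0.06], [-0.038, 0.011, 0.001, 0, 0, 0.06]],
])

```text
clock: 6.4
position: [0.4632, -0.1319, 0.401]
ee_rot: [-2.554, -1.829, 0.0]
force: [2.1, 0.1, -4.0]
width: 0.126
gripper_force: 30.0
```

Call:
arm_command([
  [[-0.038, 0.013, 0, 0, 0, 0.06], [-0.037, 0.015, 0, 0, 0, 0.06], [-0.036, 0.018, 0.001, 0, 0, 0.06], [-0.034, 0.019, 0, 0, 0, 0.05], [-0.034, 0.022, 0.001, 0, 0, 0.06], [-0.033, 0.023, 0, 0, 0, 0.06], [-0.031, 0.025, 0.001, 0, 0, 0.06], [0, 0, 0, 0, 0, 0], [0, 0, 0, 0, 0, 0]],
])

```text
clock: 7.52
position: [0.4654, -0.4106, 0.3973]
ee_rot: [-2.871, -1.273, -0.0]
force: [-0.8, 0.5, -4.2]
width: 0.128
gripper_force: 29.9
```

Run:
```python
from h import *
st()
plan([(.467,-.41,.222,48)],step=.03)
```

```text
{'clock': np.float64(7.525), 'position': array([ 0.465, -0.411,  0.397]), 'ee_rot': array([-2.871, -1.273, -0.   ]), 'force': array([-0.78 ,  0.52 , -4.207]), 'width': np.float64(0.128), 'gripper_force': np.float64(29.903), 'joints': array([ 0.715,  0.36 , -0.116,  1.317,  0.04 ,  1.467, -0.134])}
[[ 0.671  0.741 -0.   ]
 [ 0.741 -0.671  0.001]
 [ 0.001 -0.001 -1.   ]]
[[[0, 0, 0.029, 0, 0, 0], [0, 0, 0.029, 0, 0, 0], [0.001, 0.001, 0.03, 0, 0, 0], [0, 0, 0.029, 0, 0, 0], [0, 0, 0.029, 0, 0, 0], [0, 0, 0.029, 0, 0, 0]]]
6 end [ 0.467 -0.41   0.222] yaw 47.8 tilt 0.08
```

Call:
arm_command([
  [[0, 0, 0.029, 0, 0, 0], [0, 0, 0.029, 0, 0, 0], [0.001, 0.001, 0.03, 0, 0, 0], [0, 0, 0.029, 0, 0, 0], [0, 0, 0.029, 0, 0, 0], [0, 0, 0.029, 0, 0, 0], [0, 0, 0.004, 0, 0, 0], [0, 0, 0.004, 0, 0, 0], [0, 0, 0.003, 0, 0, 0], [0, 0, 0, 0, 0, 0]],
])

```text
clock: 8.78
position: [0.4704, -0.4118, 0.2188]
ee_rot: [2.861, 1.272, 0.01]
force: [-4.1, 2.2, 34.2]
width: 0.131
gripper_force: 30.0
```

Call:
arm_command([
  [[0, 0, 0, 0, 0, 0], [0, 0, 0, 0, 0, 0], [0, 0, 0, 0, 0, 0], [0, 0, 0, 0, 0, 0], [0, 0, -0.03, 0, 0, 0], [0, 0, -0.05, 0, 0, 0], [0, 0, -0.05, 0, 0, 0], [0, 0, -0.02, 0, 0, 0]],
], jaw=0.05)

```text
clock: 9.78
position: [0.4674, -0.4112, 0.365]
ee_rot: [2.869, 1.272, 0.003]
force: [0.6, -0.3, -0.1]
width: 0.543
gripper_force: 0.0
```

Run:
```python
from h import *
im,P=shot('top','t2');g=np.nan_to_num(P[...,2])
def rect(m,name):
    q=P[m][:,:2].astype(np.float32);r=cv2.minAreaRect(q);print(name,len(q),np.round(r[0],3),np.round(r[1],3),round(r[2],1),np.round(P[m].mean(0),3))
rect((g>.205)&(g<.225)&(abs(P[...,0]-.467)<.05)&(abs(P[...,1]+.41)<.05),'gr')
for n,(x,y) in dict(A=(.54,.285),B=(.549,.215)).items():
    rect((g>.138)&(g<.15)&(np.hypot(P[...,0]-x,P[...,1]-y)<.02),n)
# target above bolt knob
a=7.1
plan([(.465,-.2,.36,70),(.45,.05,.36,80),(.541,.286,.24,97)])
```

```text
gr 221 [ 0.47  -0.411] [0.063 0.013] 48.2 [ 0.469 -0.409  0.219]
A 90 [0.539 0.287] [0.024 0.025] 88.7 [0.54  0.287 0.144]
B 88 [0.549 0.218] [0.023 0.023] 88.6 [0.549 0.218 0.144]
[[[0.039, -0.036, 0.001, 0, 0, -0.1], [0.042, -0.032, 0.002, 0, 0, -0.09], [0.045, -0.028, 0.001, 0, 0, -0.1], [0.047, -0.024, 0.002, 0.01, 0, -0.1], [0.046, -0.02, 0, 0, 0, -0.03], [0.047, -0.018, 0, 0, 0, -0.04], [0.047, -0.016, 0, 0, 0, -0.03], [0.048, -0.015, 0, 0, 0, -0.04], [0.048, -0.014, 0, 0, 0, -0.03], [0.041, 0.008, 0.02, 0, 0, -0.05]]]
[[[0.041, 0.01, 0.02, 0, 0, -0.05], [0.041, 0.013, 0.02, 0, 0, -0.05], [0.039, 0.014, 0.02, 0, 0, -0.05], [0.039, 0.016, 0.02, 0, 0, -0.05], [0.038, 0.019, 0.019, 0, 0, -0.05]]]
15 end [0.541 0.286 0.24 ] yaw 97.1 tilt 0.25
```

Run:
```python
from h import *
plan([(.465,-.2,.36,80),(.45,.05,.34,120),(.54,.287,.22,177)])
plan([(.54,.287,.138,177)],start=(.54,.287,.22,177),step=.03)
```

```text
[[[0.039, -0.036, 0.001, 0, 0, -0.14], [0.043, -0.03, 0.002, 0, 0, -0.14], [0.047, -0.024, 0.001, 0, 0, -0.14], [0.05, -0.017, 0.002, 0.01, 0, -0.14], [0.049, -0.012, 0.004, 0, 0, -0.14], [0.05, -0.005, 0.004, 0, 0, -0.14], [0.05, 0.003, 0.004, 0, 0, -0.14], [0.049, 0.009, 0.004, 0, 0, -0.14], [0.048, 0.016, 0.003, 0, 0, -0.14], [0.027, 0.033, 0.02, 0, 0, -0.17]]]
[[[0.02, 0.037, 0.02, 0, 0, -0.16], [0.015, 0.039, 0.02, 0, 0, -0.17], [0.008, 0.042, 0.02, 0, 0, -0.16], [0.001, 0.042, 0.02, 0, 0, -0.17], [-0.007, 0.042, 0.02, 0, 0, -0.16]]]
15 end [0.54  0.287 0.22 ] yaw 176.7 tilt 0.29
[[[0, 0, 0.027, 0, 0, 0], [0, 0, 0.028, 0, 0, 0], [0, 0, 0.027, 0, 0, 0]]]
3 end [0.54  0.287 0.138] yaw 177.0 tilt 0.0
```

Call:
arm_command([
  [[0.039, -0.036, 0.001, 0, 0, -0.14], [0.043, -0.03, 0.002, 0, 0, -0.14], [0.047, -0.024, 0.001, 0, 0, -0.14], [0.05, -0.017, 0.002, 0, 0, -0.14], [0.049, -0.012, 0.004, 0, 0, -0.14], [0.05, -0.005, 0.004, 0, 0, -0.14], [0.05, 0.003, 0.004, 0, 0, -0.14], [0.049, 0.009, 0.004, 0, 0, -0.14], [0.048, 0.016, 0.003, 0, 0, -0.14], [0.027, 0.033, 0.02, 0, 0, -0.17]],
])

```text
clock: 11.08
position: [0.4638, 0.0933, 0.3169]
ee_rot: [1.324, 2.847, 0.001]
force: [1.2, -0.4, -0.8]
width: 0.546
gripper_force: 0.0
```

Call:
arm_command([
  [[0.02, 0.037, 0.02, 0, 0, -0.16], [0.015, 0.039, 0.02, 0, 0, -0.17], [0.008, 0.042, 0.02, 0, 0, -0.16], [0.001, 0.042, 0.02, 0, 0, -0.17], [-0.007, 0.042, 0.02, 0, 0, -0.16], [0, 0, 0, 0, 0, 0], [0, 0, 0, 0, 0, 0]],
])

```text
clock: 11.95
position: [0.5396, 0.2876, 0.216]
ee_rot: [-0.091, -3.139, 0.001]
force: [0.3, -0.8, -0.1]
width: 0.545
gripper_force: 0.0
```

Run:
```python
from h import *
st()
im,P=shot('wrist','w2');g=np.nan_to_num(P[...,2])
for n,(x,y) in dict(A=(.54,.287),B=(.549,.218),T=(.612,.262)).items():
    m=(g>.138)&(g<.15)&(np.hypot(P[...,0]-x,P[...,1]-y)<.022)
    if m.any(): print(n,m.sum(),np.round(cv2.minEnclosingCircle(P[m][:,:2].astype(np.float32)),4) if 0 else cv2.minEnclosingCircle(P[m][:,:2].astype(np.float32)),np.round(P[m].mean(0),4))
plan([(.54,.287,.138,177)],step=.03)
```

```text
{'clock': np.float64(11.95), 'position': array([0.54 , 0.288, 0.216]), 'ee_rot': array([-9.100e-02, -3.139e+00,  1.000e-03]), 'force': array([ 0.317, -0.774, -0.102]), 'width': np.float64(0.545), 'gripper_force': np.float64(0.0), 'joints': array([-0.071,  0.556, -0.77 ,  1.598,  0.412,  1.158,  0.579])}
[[-0.998  0.058 -0.001]
 [ 0.058  0.998 -0.001]
 [ 0.001 -0.001 -1.   ]]
A 1075 ((0.5398561358451843, 0.2876377999782562), 0.013075538910925388) [0.5386 0.2878 0.1449]
B 1031 ((0.5493361353874207, 0.2188722789287567), 0.012993315234780312) [0.5477 0.2196 0.1449]
T 506 ((0.6179612278938293, 0.26821744441986084), 0.012737610377371311) [0.6206 0.2681 0.1455]
[[[0, 0, 0.026, 0, 0, 0], [0, 0, 0.026, 0, 0, 0], [0, 0, 0.027, 0, 0, -0.01]]]
3 end [0.54  0.287 0.138] yaw 177.2 tilt 0.05
```

Call:
arm_command([
  [[0, 0, 0.026, 0, 0, 0], [0, 0, 0.026, 0, 0, 0], [0, 0, 0.026, 0, 0, 0], [0, 0, 0, 0, 0, 0]],
])

```text
clock: 12.5
position: [0.5395, 0.2859, 0.1378]
ee_rot: [-0.093, -3.139, 0.004]
force: [0.4, -0.0, 0.2]
width: 0.543
gripper_force: 0.0
```

Call:
arm_command([
  [[0, 0, 0, 0, 0, 0], [0, 0, 0, 0, 0, 0], [0, 0, 0, 0, 0, 0], [0, 0, -0.01, 0, 0, 0], [0, 0, -0.012, 0, 0, 0], [0, 0, -0.012, 0, 0, 0], [0, 0, 0, 0, 0, 0]],
], jaw=0.0, newtons=25)

```text
clock: 13.38
position: [0.5403, 0.288, 0.174]
ee_rot: [0.09, 3.139, -0.0]
force: [-0.8, -1.4, 2.1]
width: 0.277
gripper_force: 25.0
```

```bash
cat >> h.py <<'E'
YC=np.radians(7.4);F=np.array([.5836,.263]);RC=np.array([[np.cos(YC),-np.sin(YC)],[np.sin(YC),np.cos(YC)]])
def knobA(t): return F+RC@(np.array([0,.135])+np.array([[np.cos(t),np.sin(t)],[-np.sin(t),np.cos(t)]])@[-.04,-.105])
def knobB(t): return F+RC@(np.array([0,-.135])+np.array([[np.cos(t),-np.sin(t)],[np.sin(t),np.cos(t)]])@[-.04,.095])
E
python3 - <<'E'
from h import *
st();z=arm.observe()['position'][2];print(knobA(0),knobB(0))
plan([(*knobA(t),z,177-65*t/1.62) for t in np.linspace(.18,1.62,9)])
E
```

```text
{'clock': np.float64(13.375), 'position': array([0.54 , 0.288, 0.174]), 'ee_rot': array([ 0.09 ,  3.139, -0.   ]), 'force': array([-0.754, -1.414,  2.129]), 'width': np.float64(0.277), 'gripper_force': np.float64(25.0), 'joints': array([-0.084,  0.595, -0.75 ,  1.648,  0.45 ,  1.078,  0.549])}
[[-0.998  0.057  0.001]
 [ 0.057  0.998 -0.   ]
 [-0.001  0.    -1.   ]]
[0.54006929 0.28759831] [0.54908498 0.21818133]
[[[0.02, 0.005, 0, 0, 0, 0.12], [0.019, 0.006, 0, 0, 0, 0.13], [0.019, 0.008, 0, 0, 0, 0.12], [0.018, 0.008, 0, 0, 0, 0.13], [0.018, 0.01, 0, 0, 0, 0.13], [0.017, 0.01, 0, 0, 0, 0.12], [0.017, 0.012, 0, 0, 0, 0.13], [0.016, 0.012, 0, 0, 0, 0.12], [0.015, 0.013, 0, 0, 0, 0.13]]]
9 end [0.459 0.428 0.174] yaw 112.0 tilt 0.08
```

Call:
arm_command([
  [[0.02, 0.005, 0, 0, 0, 0.12], [0.019, 0.006, 0, 0, 0, 0.13], [0.019, 0.008, 0, 0, 0, 0.12], [0.018, 0.008, 0, 0, 0, 0.13], [0.018, 0.01, 0, 0, 0, 0.13], [0.017, 0.01, 0, 0, 0, 0.12], [0.017, 0.012, 0, 0, 0, 0.13], [0.016, 0.012, 0, 0, 0, 0.12], [0.015, 0.013, 0, 0, 0, 0.13], [0, 0, 0, 0, 0, 0]],
])

```text
clock: 14.62
position: [0.4547, 0.4303, 0.1723]
ee_rot: [-1.753, -2.603, 0.004]
force: [-9.4, -0.1, 1.2]
width: 0.275
gripper_force: 25.0
```

Call:
arm_command([
  [[0, 0, 0, 0, 0, 0], [0, 0, 0, 0, 0, 0], [0, 0, 0, 0, 0, 0], [0, 0, 0, 0, 0, 0], [0, 0, -0.03, 0, 0, 0], [0, 0, -0.05, 0, 0, 0], [0, 0, 0, 0, 0, 0]],
], jaw=0.05)

```text
clock: 15.5
position: [0.4594, 0.43, 0.2571]
ee_rot: [1.757, 2.603, 0.012]
force: [0.8, 1.2, -0.3]
width: 0.546
gripper_force: 0.0
```

Run:
```python
from h import *
im,P=shot('top','t3');g=np.nan_to_num(P[...,2])
B=knobB(0)
plan([(*B,.24,177-70)],arc=True)
plan([(*B,.138,107)],start=(*B,.24,107),step=.035)
```

```text
[[[-0.047, 0.008, 0.003, 0, 0, 0.02], [-0.046, 0.005, 0.003, 0, 0, 0.01], [-0.046, 0.003, 0.003, 0, 0, 0.02], [-0.046, -0.001, 0.003, 0, 0, 0.02], [-0.044, -0.003, 0.002, 0, 0, 0.02]]]
5 end [0.548 0.218 0.24 ] yaw 106.8 tilt 0.22
[[[0, 0, 0.034, 0, 0, 0], [0, 0, 0.034, 0, 0, 0], [0, 0, 0.034, 0, 0, 0]]]
3 end [0.549 0.218 0.138] yaw 107.0 tilt 0.0
```

View pics/t3.png

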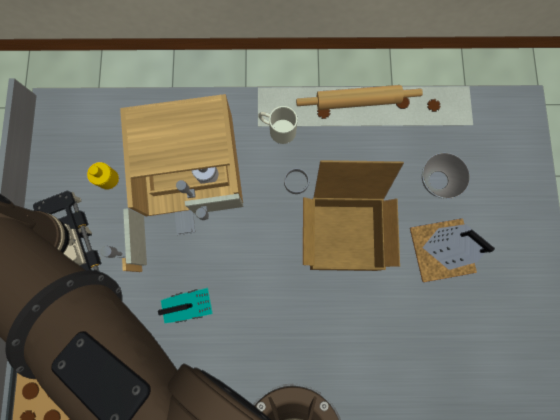

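Leaf A now stands about square to the front, from (130,210) to (133,270), with its bolt knob at (112,252). Leaf B is still closed, its knob at (202,213). The grater is on the trivet at (455,243).

Run:
```python
from h import *
B=knobB(0)
plan([(*B,.24,75)],arc=True)
plan([(*B,.146,75)],start=(*B,.24,75),step=.032)
plan([(*knobB(t),.146,75+50*t/1.62) for t in np.linspace(.18,1.62,9)],start=(*B,.146,75))
```

```text
[[[-0.047, 0.008, 0.003, 0, 0, 0.13], [-0.045, 0.01, 0.003, 0, 0, 0.13], [-0.044, 0.013, 0.003, 0, 0, 0.13], [-0.043, 0.015, 0.003, 0, 0, 0.13], [-0.042, 0.017, 0.002, 0, 0, 0.13]]]
5 end [0.549 0.218 0.24 ] yaw 74.7 tilt 0.22
[[[0, 0, 0.031, 0, 0, 0], [0, 0, 0.032, 0, 0, 0], [0, 0, 0.031, 0, 0, 0]]]
3 end [0.549 0.218 0.146] yaw 75.0 tilt 0.0
[[[-0.014, -0.012, 0, 0, 0, -0.1], [-0.015, -0.01, 0, 0, 0, -0.09], [-0.016, -0.01, 0, 0, 0, -0.1], [-0.017, -0.008, 0, 0, 0, -0.1], [-0.018, -0.006, 0, 0, 0, -0.09], [-0.017, -0.005, 0, 0, 0, -0.1], [-0.019, -0.004, 0, 0, 0, -0.1], [-0.018, -0.002, 0, 0, 0, -0.1], [-0.019, 0, 0, 0, 0, -0.09]]]
9 end [0.515 0.073 0.146] yaw 124.8 tilt 0.0
```

Call:
arm_command([
  [[-0.047, 0.008, 0.003, 0, 0, 0.13], [-0.045, 0.01, 0.003, 0, 0, 0.13], [-0.044, 0.013, 0.003, 0, 0, 0.13], [-0.043, 0.015, 0.003, 0, 0, 0.13], [-0.042, 0.017, 0.002, 0, 0, 0.13], [0, 0, 0, 0, 0, 0], [0, 0, 0.03, 0, 0, 0], [0, 0, 0.03, 0, 0, 0], [0, 0, 0.03, 0, 0, 0], [0, 0, 0, 0, 0, 0]],
])

```text
clock: 16.8
position: [0.5474, 0.218, 0.1468]
ee_rot: [-2.494, -1.909, 0.003]
force: [0.6, -0.9, -0.3]
width: 0.541
gripper_force: 0.0
```

Call:
arm_command([
  [[0, 0, 0, 0, 0, 0], [0, 0, 0, 0, 0, 0], [0, 0, 0, 0, 0, 0], [0, 0, 0, 0, 0, 0]],
], jaw=0.0, newtons=12)

```text
clock: 17.3
position: [0.5484, 0.2174, 0.1488]
ee_rot: [2.496, 1.907, 0.0]
force: [0.8, -0.2, 0.6]
width: 0.275
gripper_force: 12.0
```

Run:
```python
from h import *
st();
```

```text
{'clock': np.float64(17.3), 'position': array([0.548, 0.217, 0.149]), 'ee_rot': array([2.496, 1.907, 0.   ]), 'force': array([ 0.806, -0.176,  0.637]), 'width': np.float64(0.275), 'gripper_force': np.float64(12.0), 'joints': array([-0.251,  0.496, -0.307,  1.755,  0.182,  0.918, -0.9  ])}
[[ 0.263  0.965  0.   ]
 [ 0.965 -0.263 -0.   ]
 [ 0.     0.    -1.   ]]
```

Gripped. I'll swing B and release it, then move above the tray knob.

Call:
arm_command([
  [[-0.014, -0.012, 0, 0, 0, -0.1], [-0.015, -0.01, 0, 0, 0, -0.09], [-0.016, -0.01, 0, 0, 0, -0.1], [-0.017, -0.008, 0, 0, 0, -0.1], [-0.018, -0.006, 0, 0, 0, -0.09], [-0.017, -0.005, 0, 0, 0, -0.1], [-0.019, -0.004, 0, 0, 0, -0.1], [-0.018, -0.002, 0, 0, 0, -0.1], [-0.019, 0, 0, 0, 0, -0.09], [0, 0, 0, 0, 0, 0]],
])

```text
clock: 18.55
position: [0.5162, 0.0722, 0.1495]
ee_rot: [1.459, 2.779, 0.006]
force: [4.4, 3.8, -1.4]
width: 0.279
gripper_force: 12.0
```

Call:
arm_command([
  [[0, 0, 0, 0, 0, 0], [0, 0, 0, 0, 0, 0], [0, 0, 0, 0, 0, 0], [0, 0, 0, 0, 0, 0], [0, 0, -0.03, 0, 0, 0], [0, 0, -0.04, 0, 0, 0], [0, 0, 0, 0, 0, 0]],
], jaw=0.05)

```text
clock: 19.42
position: [0.5154, 0.0729, 0.2215]
ee_rot: [1.458, 2.778, 0.005]
force: [0.5, -0.5, -0.2]
width: 0.546
gripper_force: 0.0
```

Run:
```python
from h import *
st()
im,P=shot('top','t4');g=np.nan_to_num(P[...,2])
for n,p in dict(A=knobA(1.6),B=knobB(1.62)).items():
    m=(g>.135)&(g<.19)&(np.hypot(P[...,0]-p[0],P[...,1]-p[1])<.04)
    print(n,p,m.sum(),np.round(np.median(P[m],0),3) if m.any() else 0)
T=F+RC@[.035,0];print(T)
plan([(*T,.23,187)],arc=True)
```

```text
{'clock': np.float64(19.425), 'position': array([0.515, 0.073, 0.221]), 'ee_rot': array([1.458, 2.778, 0.005]), 'force': array([ 0.528, -0.52 , -0.168]), 'width': np.float64(0.546), 'gripper_force': np.float64(0.0), 'joints': array([ 0.182,  0.343, -0.547,  1.828,  0.208,  1.022,  0.156])}
[[-0.568  0.823  0.005]
 [ 0.823  0.568  0.001]
 [-0.002  0.005 -1.   ]]
A [0.45774527 0.42619861] 165 [0.456 0.419 0.176]
B [0.51459101 0.07290462] 0 0
[0.61830849 0.26750785]
[[[0.009, 0.029, -0.001, 0, 0, -0.16], [0.006, 0.03, -0.002, 0, 0, -0.15], [0.003, 0.031, -0.001, 0, 0, -0.16], [0.001, 0.031, -0.002, 0, 0, -0.15], [-0.003, 0.033, -0.001, 0, 0, -0.16], [-0.006, 0.032, -0.001, 0, 0, -0.15], [-0.01, 0.032, -0.002, 0, 0, -0.16]]]
7 end [0.618 0.267 0.23 ] yaw -173.0 tilt 0.16
```

View pics/t4.png

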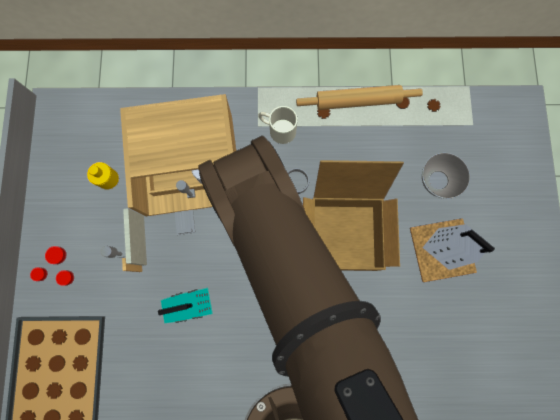

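Both leaves are open. The tray knob is at (183,187). The arm hides leaf B in this view.

Call:
arm_command([
  [[0.009, 0.029, -0.001, 0, 0, -0.16], [0.006, 0.03, -0.002, 0, 0, -0.15], [0.003, 0.031, -0.001, 0, 0, -0.16], [0.001, 0.031, -0.002, 0, 0, -0.15], [-0.003, 0.033, -0.001, 0, 0, -0.16], [-0.006, 0.032, -0.001, 0, 0, -0.15], [-0.01, 0.032, -0.002, 0, 0, -0.16], [0, 0, 0, 0, 0, 0]],
])

```text
clock: 20.48
position: [0.6166, 0.2699, 0.2269]
ee_rot: [0.2, -3.133, -0.002]
force: [-0.3, -0.6, 0.4]
width: 0.546
gripper_force: 0.0
```

Run:
```python
from h import *
st()
im,P=shot('wrist','w5');g=np.nan_to_num(P[...,2])
m=(g>.138)&(g<.15)&(np.hypot(P[...,0]-.618,P[...,1]-.2675)<.022)
print(cv2.minEnclosingCircle(P[m][:,:2].astype(np.float32)))
T=F+RC@[.035,0]
p,TT=plan([(*T,.138,187)],step=.03)
E=F+RC@[.035-.192,0]
print(E);plan([(*E,.138,187)],start=(*T,.138,187),step=.02)
```

```text
{'clock': np.float64(20.475), 'position': array([0.617, 0.27 , 0.227]), 'ee_rot': array([ 2.000e-01, -3.133e+00, -2.000e-03]), 'force': array([-0.306, -0.57 ,  0.408]), 'width': np.float64(0.546), 'gripper_force': np.float64(0.0), 'joints': array([-0.046,  0.644, -0.755,  1.418,  0.445,  1.256,  0.86 ])}
[[-0.992 -0.127 -0.003]
 [-0.127  0.992  0.001]
 [ 0.002  0.002 -1.   ]]
((0.6183655858039856, 0.2680073082447052), 0.012993291020393372)
[[[-0.001, 0, 0.03, 0, 0, 0], [0, 0, 0.029, 0, 0, 0], [-0.001, -0.001, 0.03, 0, 0, 0]]]
3 end [0.619 0.267 0.138] yaw -172.9 tilt 0.14
[0.42790763 0.24277909]
[[[0.019, 0, 0, 0, 0, 0], [0.019, 0, 0, 0, 0, 0], [0.02, 0, 0, 0, 0, 0], [0.019, -0.001, 0, 0, 0, 0], [0.019, 0, 0, 0, 0, 0], [0.019, 0, 0, 0, 0, 0], [0.019, 0, 0, 0, 0, 0], [0.02, 0, 0, 0, 0, 0], [0.019, 0, 0, 0, 0, 0], [0.019, 0, 0, 0, 0, 0]]]
10 end [0.428 0.243 0.138] yaw -173.0 tilt 0.0
```

Call:
arm_command([
  [[-0.001, -0.001, 0.03, 0, 0, 0], [0, -0.001, 0.03, 0, 0, 0], [-0.001, 0, 0.03, 0, 0, 0], [0, 0, 0, 0, 0, 0]],
])

```text
clock: 21.02
position: [0.6185, 0.2626, 0.1358]
ee_rot: [0.189, -3.131, 0.005]
force: [0.3, 0.1, 0.0]
width: 0.544
gripper_force: 0.0
```

Call:
arm_command([
  [[0, 0, 0, 0, 0, 0], [0, 0, 0, 0, 0, 0], [0, 0, 0, 0, 0, 0], [0, 0, 0, 0, 0, 0], [0.006, 0, 0, 0, 0, 0], [0.01, 0, 0, 0, 0, 0], [0.014, 0, 0, 0, 0, 0], [0.018, 0, 0, 0, 0, 0], [0.018, 0, 0, 0, 0, 0], [0.018, 0, 0, 0, 0, 0]],
], jaw=0.0, newtons=25)

```text
clock: 22.28
position: [0.5367, 0.2572, 0.1402]
ee_rot: [-0.194, 3.132, 0.005]
force: [1.7, 4.5, -0.7]
width: 0.277
gripper_force: 25.0
```

Call:
arm_command([
  [[0.018, 0, 0, 0, 0, 0], [0.018, 0, 0, 0, 0, 0], [0.018, 0, 0, 0, 0, 0], [0.018, 0, 0, 0, 0, 0], [0.014, 0, 0, 0, 0, 0], [0.01, 0, 0, 0, 0, 0], [0.006, 0, 0, 0, 0, 0], [0.004, 0, 0, 0, 0, 0], [0, 0, 0, 0, 0, 0]],
])

```text
clock: 23.4
position: [0.4317, 0.2429, 0.14]
ee_rot: [-0.193, 3.133, 0.001]
force: [-0.4, -0.6, 10.1]
width: 0.276
gripper_force: 25.0
```

Call:
arm_command([
  [[0, 0, 0, 0, 0, 0], [0, 0, 0, 0, 0, 0], [0, 0, 0, 0, 0, 0], [0, 0, 0, 0, 0, 0], [0, 0, -0.03, 0, 0, 0], [0, 0, -0.05, 0, 0, 0], [0, 0, -0.05, 0, 0, 0], [0, 0, -0.05, 0, 0, 0], [0, 0, 0, 0, 0, 0]],
], jaw=0.05)

```text
clock: 24.52
position: [0.4324, 0.2436, 0.3222]
ee_rot: [-0.193, 3.13, 0.004]
force: [-0.8, -1.1, -1.3]
width: 0.55
gripper_force: 0.0
```

Run:
```python
from h import *
st()
shot('wrist','w6');shot('scene','s6')
```

```text
{'clock': np.float64(24.525), 'position': array([0.432, 0.244, 0.322]), 'ee_rot': array([-0.193,  3.13 ,  0.004]), 'force': array([-0.85 , -1.063, -1.25 ]), 'width': np.float64(0.55), 'gripper_force': np.float64(0.0), 'joints': array([ 0.111,  0.285, -0.915,  1.711,  0.239,  1.256,  0.837])}
[[-0.992 -0.123  0.006]
 [-0.123  0.992  0.003]
 [-0.006  0.002 -1.   ]]
```

View pics/w6.png

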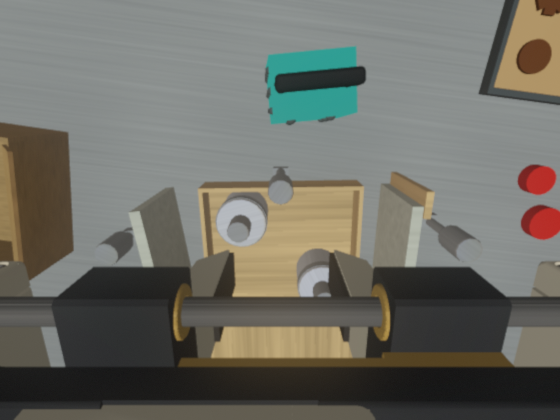

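View pics/s6.png

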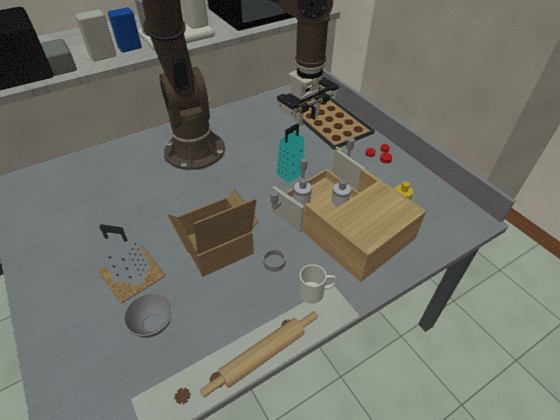

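The wrist view shows two canisters on the tray, at (240,225) and (320,280), with both leaves standing open at (160,230) and (400,230). The tray's rear part is hidden, so I measure them and check that area from above.

Run:
```python
from h import *
d=np.load('pics/w6.npz');P=d['P'];g=np.nan_to_num(P[...,2])
def cl(P,g,lo=.105,hi=.122):
    b=((g>lo)&(g<hi)).astype(np.uint8);n,l,s,c=cv2.connectedComponentsWithStats(b)
    for i in range(1,n):
        if s[i,4]>25:
            q=P[l==i];(c0,r)=cv2.minEnclosingCircle(q[:,:2].astype(np.float32));print(s[i,4],np.round(c[i]),np.round(c0,4),round(r,4),np.round(q[:,2].mean(),4))
cl(P,g)
d=np.load('pics/s6.npz');Q=d['P'];h=np.nan_to_num(Q[...,2])
print('scene');cl(Q,h)
C=F+RC@[-.06,0]
# carton: rim
d=np.load('pics/top0.npz');Q=d['P'];h=np.nan_to_num(Q[...,2])
m=np.zeros_like(h,bool);m[185:290,290:410]=1
for lo,hi in((.001,.009),):
    q=Q[m&(h>.002)&(h<.009)][:,:2];q=q[(abs(q[:,0]-.5)<.1)&(abs(q[:,1]+.145)<.1)];r=cv2.minAreaRect(q.astype(np.float32));print('floor',r)
q=Q[m&(h>.1)&(h<.1065)][:,:2];print('rim',cv2.minAreaRect(q.astype(np.float32)),q.min(0),q.max(0))
```

```text
32 [330. 117.] [0.353  0.2835] 0.0048 0.1188
37 [291. 121.] [0.3614 0.2438] 0.0074 0.1177
291 [  8. 191.] [ 0.4873 -0.0553] 0.0713 0.1143
51 [281. 175.] [0.4245 0.2416] 0.0115 0.1149
547 [409. 222.] [0.4631 0.3978] 0.0494 0.1134
436 [151. 234.] [0.5108 0.0998] 0.0384 0.1135
414 [238. 230.] [0.489  0.2014] 0.0131 0.1146
78 [436. 225.] [0.4563 0.424 ] 0.005 0.1138
161 [126. 238.] [0.5179 0.0698] 0.0129 0.1151
109 [323. 292.] [0.5591 0.3088] 0.0101 0.1115
scene
148 [57. 28.] [-1.2517 -0.2539] 0.1088 0.1136
356 [242.  49.] [-0.5028  0.5274] 0.3126 0.1134
718 [460.  87.] [0.1989 1.2697] 0.4752 0.1134
626 [79. 92.] [-0.5039 -0.2748] 0.3498 0.1135
154 [192. 136.] [ 0.0107 -0.0037] 0.0758 0.1127
102 [290. 154.] [0.3318 0.255 ] 0.0471 0.1137
169 [354. 168.] [0.5211 0.3948] 0.1084 0.114
44 [302. 181.] [0.4903 0.1994] 0.0135 0.1134
44 [342. 182.] [0.5662 0.3123] 0.0131 0.1133
509 [345. 230.] [0.6636 0.2616] 0.2321 0.1135
76 [232. 200.] [ 0.4511 -0.051 ] 0.0292 0.1152
268 [202. 238.] [ 0.5073 -0.1479] 0.1253 0.1145
150 [124. 258.] [ 0.4729 -0.4139] 0.0492 0.1135
floor ((0.4951089024543762, -0.1462196409702301), (0.19818979501724243, 0.18795406818389893), 89.50999450683594)
rim ((0.5029416084289551, -0.1417960524559021), (0.17581143975257874, 0.17694145441055298), 88.73550415039062) [ 0.41298302 -0.23157621] [ 0.59159623 -0.05202664]
```

Run:
```python
from h import *
A=(.489,.2012)
plan([(*A,.2,165),(*A,.108,165)],step=.045)
plan([(*A,.26,165),(.465,-.18,.26,180)],start=(*A,.108,165),step=.045)
plan([(.465,-.18,.094,180)],start=(.465,-.18,.26,180),step=.035)
```

```text
[[[-0.013, -0.012, 0.03, 0, 0, 0.1], [-0.014, -0.01, 0.029, 0, 0, 0.09], [-0.015, -0.01, 0.03, 0, 0, 0.1], [-0.016, -0.007, 0.03, 0, 0, 0.09], [0, 0, 0.031, 0, 0, 0], [0, 0, 0.03, 0, 0, 0], [0, 0, 0.031, 0, 0, 0]]]
7 end [0.489 0.201 0.108] yaw 165.3 tilt 0.04
[[[0, 0, -0.038, 0, 0, 0], [0, 0, -0.038, 0, 0, 0], [0, 0, -0.038, 0, 0, 0], [0, 0, -0.038, 0, 0, 0], [-0.008, -0.042, 0, 0, 0, -0.03], [-0.008, -0.041, 0, 0, 0, -0.03], [-0.005, -0.042, 0, 0, 0, -0.03], [-0.005, -0.043, 0, 0, 0, -0.03], [-0.003, -0.042, 0, 0, 0, -0.03], [-0.002, -0.042, 0, 0, 0, -0.02]]]
[[[-0.002, -0.043, 0, 0, 0, -0.03], [0, -0.042, 0, 0, 0, -0.03], [0.002, -0.043, 0, 0, 0, -0.03]]]
13 end [ 0.465 -0.18   0.26 ] yaw 179.9 tilt 0.0
[[[0, 0, 0.033, 0, 0, 0], [0, 0, 0.033, 0, 0, 0], [0, 0, 0.034, 0, 0, 0], [0, 0, 0.033, 0, 0, 0], [0, 0, 0.033, 0, 0, 0]]]
5 end [ 0.465 -0.18   0.094] yaw 180.0 tilt 0.0
```

Call:
arm_command([
  [[-0.013, -0.012, 0.03, 0, 0, 0.1], [-0.014, -0.01, 0.029, 0, 0, 0.09], [-0.015, -0.01, 0.03, 0, 0, 0.1], [-0.016, -0.007, 0.03, 0, 0, 0.09], [0, 0, 0.031, 0, 0, 0], [0, 0, 0.03, 0, 0, 0], [0, 0, 0.031, 0, 0, 0], [0, 0, 0, 0, 0, 0], [0, 0, 0, 0, 0, 0]],
])

```text
clock: 25.75
position: [0.4877, 0.2012, 0.1065]
ee_rot: [-0.401, -3.113, 0.002]
force: [-0.4, -0.2, 0.5]
width: 0.542
gripper_force: 0.0
```

Call:
arm_command([
  [[0, 0, 0, 0, 0, 0], [0, 0, 0, 0, 0, 0], [0, 0, 0, 0, 0, 0], [0, 0, 0, 0, 0, 0], [0, 0, -0.02, 0, 0, 0], [0, 0, -0.03, 0, 0, 0], [0, 0, -0.04, 0, 0, 0], [0, 0, -0.04, 0, 0, 0], [0, 0, -0.022, 0, 0, 0]],
], jaw=0.0, newtons=25)

```text
clock: 26.88
position: [0.489, 0.2019, 0.2617]
ee_rot: [0.402, 3.114, 0.001]
force: [0.6, 0.0, -2.7]
width: 0.277
gripper_force: 25.0
```

Run:
```python
from h import *
st()
```

```text
{'clock': np.float64(26.875), 'position': array([0.489, 0.202, 0.262]), 'ee_rot': array([4.020e-01, 3.114e+00, 1.000e-03]), 'force': array([ 0.582,  0.025, -2.689]), 'width': np.float64(0.277), 'gripper_force': np.float64(24.999), 'joints': array([ 0.097,  0.37 , -0.78 ,  1.738,  0.283,  1.148,  0.548])}
[[-0.967  0.254  0.002]
 [ 0.254  0.967  0.001]
 [-0.002  0.001 -1.   ]]
```

Call:
arm_command([
  [[-0.008, -0.042, 0, 0, 0, -0.03], [-0.008, -0.041, 0, 0, 0, -0.03], [-0.005, -0.042, 0, 0, 0, -0.03], [-0.005, -0.043, 0, 0, 0, -0.03], [-0.003, -0.042, 0, 0, 0, -0.03], [-0.002, -0.042, 0, 0, 0, -0.02], [-0.002, -0.043, 0, 0, 0, -0.03], [0, -0.042, 0, 0, 0, -0.03], [0.002, -0.043, 0, 0, 0, -0.03], [0, 0, 0, 0, 0, 0]],
])

```text
clock: 28.12
position: [0.4651, -0.1841, 0.259]
ee_rot: [-0.004, -3.14, 0.001]
force: [-0.0, 0.1, -2.5]
width: 0.276
gripper_force: 25.0
```

Run:
```python
from h import *
st()
im,P=shot('top','t7');g=np.nan_to_num(P[...,2])
cv2.imwrite('pics/t7c.png',cv2.resize(im['pixels'][80:290,90:420,::-1],None,fx=2.4,fy=2.4,interpolation=cv2.INTER_CUBIC))
m=np.zeros_like(g,bool);m[140:260,120:260]=1
b=(m&(g>.105)&(g<.122)).astype(np.uint8);n,l,s,c=cv2.connectedComponentsWithStats(b)
for i in range(1,n):
    if s[i,4]>25:
        q=P[l==i];(c0,r)=cv2.minEnclosingCircle(q[:,:2].astype(np.float32));print(s[i,4],np.round(c[i]),np.round(c0,4),round(r,4))
plan([(.465,-.18,.094,180)],step=.035)
```

```text
{'clock': np.float64(28.125), 'position': array([ 0.465, -0.184,  0.259]), 'ee_rot': array([-4.00e-03, -3.14e+00,  1.00e-03]), 'force': array([-0.005,  0.086, -2.485]), 'width': np.float64(0.276), 'gripper_force': np.float64(24.999), 'joints': array([ 0.839,  0.307, -0.716,  1.807,  0.224,  1.112,  1.614])}
[[-1.     0.003 -0.002]
 [ 0.003  1.    -0.001]
 [ 0.002 -0.001 -1.   ]]
197 [132. 220.] [0.5425 0.3915] 0.1016
89 [165. 208.] [0.5657 0.3129] 0.0129
[[[0, 0, 0.033, 0, 0, 0], [0, 0.001, 0.033, 0, 0, 0], [0, 0, 0.033, 0, 0, 0], [0, 0, 0.033, 0, 0, 0], [0, 0.001, 0.033, 0, 0, 0]]]
5 end [ 0.465 -0.18   0.094] yaw 180.0 tilt 0.06
```

View pics/t7c.png

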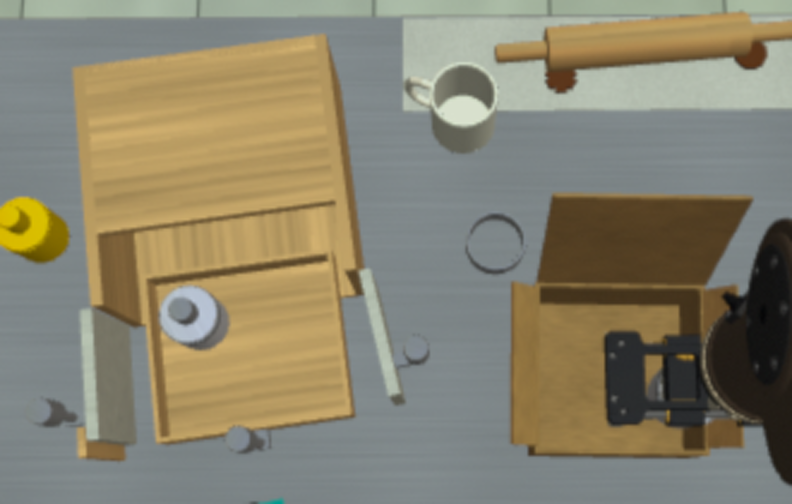

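The crop shows the tray fully out with one canister left on it, at (185,312), so there are two in all. The first hangs over the carton at (660,385). Lowering it now.

Call:
arm_command([
  [[0, 0, 0.033, 0, 0, 0], [0, 0.001, 0.033, 0, 0, 0], [0, 0, 0.033, 0, 0, 0], [0, 0, 0.033, 0, 0, 0], [0, 0.001, 0.025, 0, 0, 0], [0, 0, 0.005, 0, 0, 0], [0, 0, 0.003, 0, 0, 0], [0, 0, 0, 0, 0, 0]],
])

```text
clock: 29.18
position: [0.4669, -0.178, 0.0955]
ee_rot: [-0.005, 3.14, -0.001]
force: [-0.6, 0.5, -2.9]
width: 0.277
gripper_force: 25.0
```

Run:
```python
from h import *
st()
B=(.5657,.3126)
plan([(.465,-.182,.25,180),(.48,.2,.25,170),(*B,.2,170),(*B,.108,170)],start=(.465,-.182,.095,180),step=.05)
```

```text
{'clock': np.float64(29.175), 'position': array([ 0.467, -0.178,  0.096]), 'ee_rot': array([-5.00e-03,  3.14e+00, -1.00e-03]), 'force': array([-0.608,  0.454, -2.908]), 'width': np.float64(0.277), 'gripper_force': np.float64(24.999), 'joints': array([ 0.725,  0.502, -0.622,  2.004,  0.419,  0.761,  1.426])}
[[-1.    -0.003  0.001]
 [-0.003  1.    -0.   ]
 [-0.001 -0.    -1.   ]]
[[[0, 0, -0.039, 0, 0, 0], [0, 0, -0.038, 0, 0, 0], [0, 0, -0.039, 0, 0, 0], [0, 0, -0.039, 0, 0, 0], [-0.002, 0.048, 0, 0, 0, 0.02], [-0.001, 0.048, 0, 0, 0, 0.02], [0, 0.047, 0, 0, 0, 0.03], [0.002, 0.048, 0, 0, 0, 0.02], [0.002, 0.048, 0, 0, 0, 0.02], [0.004, 0.047, 0, 0, 0, 0.02]]]
[[[0.004, 0.048, 0, 0, 0, 0.02], [0.005, 0.048, 0, 0, 0, 0.02], [-0.022, 0.042, 0.017, 0, 0, 0], [-0.022, 0.041, 0.016, 0, 0, 0], [-0.021, 0.042, 0.017, 0, 0, 0], [0, 0, 0.046, 0, 0, 0], [0, 0, 0.046, 0, 0, 0]]]
17 end [0.565 0.313 0.108] yaw 170.3 tilt 0.0
```

Call:
arm_command([
  [[0, 0, 0.002, 0, 0, 0], [0, 0, 0.002, 0, 0, 0], [0, 0, 0, 0, 0, 0]],
])

```text
clock: 29.55
position: [0.4672, -0.1783, 0.0925]
ee_rot: [-0.005, 3.14, -0.002]
force: [-4.4, 2.1, 18.1]
width: 0.275
gripper_force: 25.0
```

Call:
arm_command([
  [[0, 0, 0, 0, 0, 0], [0, 0, 0, 0, 0, 0], [0, 0, 0, 0, 0, 0], [0, 0, -0.03, 0, 0, 0], [0, 0, -0.05, 0, 0, 0], [0, 0, -0.05, 0, 0, 0], [0, 0, -0.028, 0, 0, 0]],
], jaw=0.05)

```text
clock: 30.42
position: [0.4671, -0.178, 0.2512]
ee_rot: [-0.005, 3.139, -0.001]
force: [0.3, -0.4, 0.7]
width: 0.546
gripper_force: 0.0
```

Call:
arm_command([
  [[-0.002, 0.048, 0, 0, 0, 0.02], [-0.001, 0.048, 0, 0, 0, 0.02], [0, 0.047, 0, 0, 0, 0.03], [0.002, 0.048, 0, 0, 0, 0.02], [0.002, 0.048, 0, 0, 0, 0.02], [0.004, 0.047, 0, 0, 0, 0.02], [0.004, 0.048, 0, 0, 0, 0.02], [0.005, 0.048, 0, 0, 0, 0.02], [0, 0, 0, 0, 0, 0]],
])

```text
clock: 31.55
position: [0.4793, 0.2089, 0.2489]
ee_rot: [-0.252, -3.131, -0.004]
force: [0.3, 0.1, -0.8]
width: 0.544
gripper_force: 0.0
```

Run:
```python
from h import *
st()
im,P=shot('top','t8');g=np.nan_to_num(P[...,2])
def cl(sl,lo,hi):
    m=np.zeros_like(g,bool);m[sl]=1
    b=(m&(g>lo)&(g<hi)).astype(np.uint8);n,l,s,c=cv2.connectedComponentsWithStats(b)
    for i in range(1,n):
        if s[i,4]>25:
            q=P[l==i];(c0,r)=cv2.minEnclosingCircle(q[:,:2].astype(np.float32));print(s[i,4],np.round(c[i]),np.round(c0,4),round(r,4))
cl(np.s_[140:260,120:200],.105,.122);print('carton');cl(np.s_[190:280,290:400],.093,.108)
im,P=shot('wrist','w8');g=np.nan_to_num(P[...,2]);print('wrist');cl(np.s_[:,:],.108,.122)
plan([(.5657,.3126,.2,170),(.5657,.3126,.108,170)],step=.05)
```

```text
{'clock': np.float64(31.55), 'position': array([0.479, 0.209, 0.249]), 'ee_rot': array([-0.252, -3.131, -0.004]), 'force': array([ 0.341,  0.147, -0.832]), 'width': np.float64(0.544), 'gripper_force': np.float64(0.0), 'joints': array([ 0.1  ,  0.379, -0.807,  1.768,  0.299,  1.121,  0.607])}
[[-0.987  0.16  -0.   ]
 [ 0.16   0.987  0.003]
 [ 0.001  0.003 -1.   ]]
carton
468 [360. 235.] [ 0.503  -0.1414] 0.1245
86 [363. 247.] [ 0.4681 -0.1777] 0.0129
wrist
37 [262.   4.] [0.3257 0.2167] 0.0062
503 [327.  41.] [0.3528 0.2618] 0.0407
58 [271.  28.] [0.3419 0.2212] 0.0073
1789 [500. 173.] [0.4899 0.4013] 0.0758
35 [305. 135.] [0.4247 0.2366] 0.0094
158 [537. 138.] [0.4567 0.4233] 0.0051
421 [168. 241.] [0.4987 0.0967] 0.0258
168 [144. 261.] [0.5132 0.071 ] 0.0113
260 [494. 271.] [0.5752 0.3916] 0.011
48 [409. 264.] [0.5555 0.3139] 0.0072
225 [237. 341.] [0.6176 0.1383] 0.018
[[[-0.022, 0.04, 0.016, 0, 0, 0], [-0.022, 0.041, 0.016, 0, 0, 0.01], [-0.022, 0.04, 0.016, 0, 0, 0], [0, 0, 0.046, 0, 0, 0], [0, 0, 0.046, 0, 0, 0]]]
5 end [0.565 0.313 0.108] yaw 169.9 tilt 0.05
```

Call:
arm_command([
  [[-0.022, 0.04, 0.016, 0, 0, 0], [-0.022, 0.041, 0.016, 0, 0, 0.01], [-0.022, 0.04, 0.016, 0, 0, 0], [0, 0, 0, 0, 0, 0]],
])

```text
clock: 32.15
position: [0.5667, 0.3124, 0.1983]
ee_rot: [-0.278, -3.127, 0.001]
force: [-0.8, -0.1, 0.3]
width: 0.541
gripper_force: 0.0
```

Run:
```python
from h import *
st()
im,P=shot('wrist','w9');g=np.nan_to_num(P[...,2])
b=((g>.108)&(g<.122)&(np.hypot(P[...,0]-.5657,P[...,1]-.3126)<.05)).astype(np.uint8);n,l,s,c=cv2.connectedComponentsWithStats(b)
for i in range(1,n):
    q=P[l==i];(c0,r)=cv2.minEnclosingCircle(q[:,:2].astype(np.float32));print(s[i,4],np.round(c[i]),np.round(c0,4),round(r,4))
B=(.5657,.3126)
plan([(*B,.108,170)],step=.05)
plan([(*B,.26,170),(.468,.1,.26,170),(.468,-.104,.26,180)],start=(*B,.108,170),step=.048)
```

```text
{'clock': np.float64(32.15), 'position': array([0.567, 0.312, 0.198]), 'ee_rot': array([-2.780e-01, -3.127e+00,  1.000e-03]), 'force': array([-0.789, -0.065,  0.345]), 'width': np.float64(0.541), 'gripper_force': np.float64(0.0), 'joints': array([-0.134,  0.619, -0.723,  1.526,  0.43 ,  1.163,  0.455])}
[[-0.984  0.176 -0.003]
 [ 0.176  0.984 -0.001]
 [ 0.003 -0.001 -1.   ]]
967 [283. 224.] [0.5659 0.3134] 0.0129
[[[0, 0.001, 0.046, 0, 0, 0], [0.001, 0, 0.045, 0, 0, 0]]]
2 end [0.565 0.312 0.108] yaw 169.8 tilt 0.14
[[[0, 0, -0.038, 0, 0, 0], [0, 0, -0.038, 0, 0, 0], [0, 0, -0.038, 0, 0, 0], [0, 0, -0.038, 0, 0, 0], [0.012, -0.045, 0, 0, 0, 0], [0.012, -0.046, 0, 0, 0, 0], [0.012, -0.045, 0, 0, 0, 0], [0.011, -0.045, 0, 0, 0, 0], [0.012, -0.045, 0, 0, 0, 0], [-0.007, -0.04, 0, 0, 0, -0.03]]]
[[[-0.006, -0.041, 0, 0, 0, -0.04], [-0.004, -0.04, 0, 0, 0, -0.03], [-0.003, -0.041, 0, 0, 0, -0.04], [-0.001, -0.041, 0, 0, 0, -0.03]]]
14 end [ 0.468 -0.104  0.26 ] yaw 179.7 tilt 0.0
```

Call:
arm_command([
  [[0, 0.001, 0.046, 0, 0, 0], [0, 0, 0.045, 0, 0, 0], [0, 0, 0, 0, 0, 0], [0, 0, 0, 0, 0, 0]],
])

```text
clock: 32.7
position: [0.5668, 0.3128, 0.1118]
ee_rot: [0.279, 3.128, 0.001]
force: [0.5, -0.9, -0.0]
width: 0.549
gripper_force: 0.0
```

Call:
arm_command([
  [[0, 0, 0, 0, 0, 0], [0, 0, 0, 0, 0, 0], [0, 0, 0, 0, 0, 0], [0, 0, 0, 0, 0, 0], [0, 0, -0.02, 0, 0, 0], [0, 0, -0.03, 0, 0, 0], [0, 0, -0.04, 0, 0, 0], [0, 0, -0.04, 0, 0, 0], [0, 0, -0.022, 0, 0, 0], [0, 0, 0, 0, 0, 0]],
], jaw=0.0, newtons=25)

```text
clock: 33.95
position: [0.5664, 0.3144, 0.2642]
ee_rot: [0.277, 3.127, 0.004]
force: [0.3, 0.2, -3.4]
width: 0.276
gripper_force: 25.0
```

Call:
arm_command([
  [[0.012, -0.045, 0, 0, 0, 0], [0.012, -0.046, 0, 0, 0, 0], [0.012, -0.045, 0, 0, 0, 0], [0.011, -0.045, 0, 0, 0, 0], [0.012, -0.045, 0, 0, 0, 0], [-0.007, -0.04, 0, 0, 0, -0.03], [-0.006, -0.041, 0, 0, 0, -0.04], [-0.004, -0.04, 0, 0, 0, -0.03], [-0.003, -0.041, 0, 0, 0, -0.04], [-0.001, -0.041, 0, 0, 0, -0.03]],
])

```text
clock: 35.2
position: [0.466, -0.1043, 0.2608]
ee_rot: [-0.009, -3.14, -0.001]
force: [0.6, -0.2, -2.2]
width: 0.274
gripper_force: 25.0
```

Run:
```python
from h import *
st()
plan([(.467,-.102,.11,180),(.467,-.102,.092,180,4)],step=.04)
```

```text
{'clock': np.float64(35.2), 'position': array([ 0.466, -0.104,  0.261]), 'ee_rot': array([-9.00e-03, -3.14e+00, -1.00e-03]), 'force': array([ 0.641, -0.216, -2.181]), 'width': np.float64(0.274), 'gripper_force': np.float64(24.981), 'joints': array([ 0.742,  0.275, -0.772,  1.85 ,  0.214,  1.103,  1.457])}
[[-1.     0.006 -0.002]
 [ 0.006  1.     0.   ]
 [ 0.002  0.    -1.   ]]
[[[0, 0.001, 0.038, 0, 0, 0], [-0.001, 0, 0.037, 0, 0, 0], [0, 0.001, 0.038, 0, 0, 0], [0, 0, 0.038, 0, 0, -0.01], [0, 0, 0.004, 0, 0, 0], [0, 0, 0.005, 0, 0, 0], [0, 0, 0.004, 0, 0, 0], [0, 0, 0.005, 0, 0, 0]]]
8 end [ 0.467 -0.102  0.092] yaw -179.7 tilt 0.1
```

Call:
arm_command([
  [[0, 0.001, 0.038, 0, 0, 0], [-0.001, 0, 0.037, 0, 0, 0], [0, 0.001, 0.038, 0, 0, 0], [0, 0, 0.038, 0, 0, 0], [0, 0, 0.006, 0, 0, 0], [0, 0, 0.005, 0, 0, 0], [0, 0, 0.003, 0, 0, 0], [0, 0, 0, 0, 0, 0]],
])

```text
clock: 36.2
position: [0.4685, -0.1012, 0.0974]
ee_rot: [0.011, 3.14, -0.001]
force: [-0.5, 0.4, -2.4]
width: 0.276
gripper_force: 25.0
```

Run:
```python
from h import *
st()
plan([(.467,-.102,.25,180),(.48,0,.25,90),(.48,0,.14,90)],start=(.467,-.102,.095,180),step=.05)
```

```text
{'clock': np.float64(36.2), 'position': array([ 0.469, -0.101,  0.097]), 'ee_rot': array([ 1.10e-02,  3.14e+00, -1.00e-03]), 'force': array([-0.52 ,  0.366, -2.399]), 'width': np.float64(0.276), 'gripper_force': np.float64(24.989), 'joints': array([ 0.608,  0.482, -0.665,  2.048,  0.433,  0.75 ,  1.239])}
[[-1.     0.007  0.001]
 [ 0.007  1.    -0.   ]
 [-0.001 -0.    -1.   ]]
[[[0, 0, -0.039, 0, 0, 0], [0, 0, -0.038, 0, 0, 0], [0, 0, -0.039, 0, 0, 0], [0, 0, -0.039, 0, 0, 0], [-0.001, 0.01, 0, 0, 0, 0.16], [0, 0.011, 0, 0, 0, 0.15], [0.002, 0.01, 0, 0, 0, 0.16], [0.003, 0.009, 0, 0, 0, 0.16], [0.005, 0.009, 0, 0, 0, 0.16], [0.007, 0.008, 0, 0, 0, 0.15]]]
[[[0.007, 0.007, 0, 0, 0, 0.16], [0.009, 0.006, 0, 0, 0, 0.16], [0.009, 0.005, 0, 0, 0, 0.15], [0.01, 0.003, 0, 0, 0, 0.16], [0, 0, 0.037, 0, 0, 0], [0, 0, 0.036, 0, 0, 0], [0, 0, 0.037, 0, 0, 0]]]
17 end [0.48 0.   0.14] yaw 90.0 tilt nanh.py:45: RuntimeWarning: invalid value encountered in arccos
  print(len(rows),'end',np.round(p,3),'yaw',round(np.degrees(np.arctan2(T[1,0],T[0,0])),1),'tilt',round(np.degrees(np.arccos(-T[2,2])),2))
```

Lower the last few mm and release, then rise and check the cans and flaps from above.

Call:
arm_command([
  [[0, 0, 0.002, 0, 0, 0], [0, 0, 0.001, 0, 0, 0], [0, 0, 0, 0, 0, 0]],
])

```text
clock: 36.58
position: [0.469, -0.1008, 0.0954]
ee_rot: [0.01, 3.139, -0.002]
force: [-5.3, 0.9, 17.5]
width: 0.277
gripper_force: 25.0
```

Call:
arm_command([
  [[0, 0, 0, 0, 0, 0], [0, 0, 0, 0, 0, 0], [0, 0, 0, 0, 0, 0], [0, 0, -0.039, 0, 0, 0], [0, 0, -0.038, 0, 0, 0], [0, 0, -0.039, 0, 0, 0], [0, 0, -0.039, 0, 0, 0]],
], jaw=0.05)

```text
clock: 37.45
position: [0.4678, -0.101, 0.2499]
ee_rot: [-0.011, -3.141, -0.0]
force: [-0.1, -1.4, 0.0]
width: 0.547
gripper_force: 0.0
```

Call:
arm_command([
  [[-0.001, 0.01, 0, 0, 0, 0.16], [0, 0.011, 0, 0, 0, 0.15], [0.002, 0.01, 0, 0, 0, 0.16], [0.003, 0.009, 0, 0, 0, 0.16], [0.005, 0.009, 0, 0, 0, 0.16], [0.007, 0.008, 0, 0, 0, 0.15], [0.007, 0.007, 0, 0, 0, 0.16], [0.009, 0.006, 0, 0, 0, 0.16], [0.009, 0.005, 0, 0, 0, 0.15], [0.01, 0.003, 0, 0, 0, 0.16]],
], jaw=0.0)

```text
clock: 38.7
position: [0.4822, 0.0014, 0.2486]
ee_rot: [-2.234, -2.209, 0.0]
force: [0.3, -0.2, 1.0]
width: 0.004
gripper_force: 0.0
```

Run:
```python
from h import *
st()
im,P=shot('top','t10');g=np.nan_to_num(P[...,2])
m=np.zeros_like(g,bool);m[190:280,290:410]=1
b=(m&(g>.093)&(g<.103)).astype(np.uint8);n,l,s,c=cv2.connectedComponentsWithStats(b)
for i in range(1,n):
    if s[i,4]>25:
        q=P[l==i];(c0,r)=cv2.minEnclosingCircle(q[:,:2].astype(np.float32));print(s[i,4],np.round(c[i]),np.round(c0,4),round(r,4))
for c in((290,318),(380,410)):
    m=np.zeros_like(g,bool);m[195:272,c[0]:c[1]]=1;q=P[m&(g>.11)&(g<.16)];print('flap',np.round(q.min(0),3),np.round(q.max(0),3)) if len(q) else 0
plan([(.48,0,.14,90)],step=.05)
Y=[0,-.047,-.0645,-.078,-.08];Z=[.14,.14,.137,.131,.128]
plan([(.48,Y[i],Z[i],90) for i in(1,2,3,4)]+[(.48,-.08,.2,90)],start=(.48,0,.14,90),step=.015)
```

```text
{'clock': np.float64(38.7), 'position': array([0.482, 0.001, 0.249]), 'ee_rot': array([-2.234, -2.209,  0.   ]), 'force': array([ 0.267, -0.214,  0.98 ]), 'width': np.float64(0.004), 'gripper_force': np.float64(0.0), 'joints': array([ 0.325,  0.25 , -0.529,  1.872,  0.144,  1.057, -0.273])}
[[ 0.011  1.    -0.   ]
 [ 1.    -0.011 -0.   ]
 [-0.    -0.    -1.   ]]
26 [366. 200.] [ 0.587  -0.1912] 0.022
28 [381. 206.] [ 0.5678 -0.2275] 0.0205
29 [382. 237.] [ 0.4909 -0.2255] 0.0267
49 [365. 246.] [ 0.4691 -0.1798] 0.0118
flap [ 0.419 -0.258  0.11 ] [ 0.592 -0.218  0.14 ]
[[[-0.001, -0.001, 0.036, 0, 0, -0.01], [-0.001, -0.001, 0.036, 0, 0, 0], [-0.001, 0, 0.037, 0, 0, -0.01]]]
3 end [0.48 0.   0.14] yaw 90.1 tilt 0.06
[[[-0.012, 0, 0, 0, 0, 0], [-0.012, 0, 0, 0, 0, 0], [-0.011, 0, 0, 0, 0, 0], [-0.012, 0, 0, 0, 0, 0], [-0.009, 0, 0.002, 0, 0, 0], [-0.008, 0, 0.001, 0, 0, 0], [-0.007, 0, 0.003, 0, 0, 0], [-0.007, 0, 0.003, 0, 0, 0], [-0.002, 0, 0.003, 0, 0, 0], [0, 0, -0.014, 0, 0, 0]]]
[[[0, 0, -0.015, 0, 0, 0], [0, 0, -0.014, 0, 0, 0], [0, 0, -0.015, 0, 0, 0], [0, 0, -0.014, 0, 0, 0]]]
14 end [ 0.48 -0.08  0.2 ] yaw 90.0 tilt 0.0
```

View pics/t10.png

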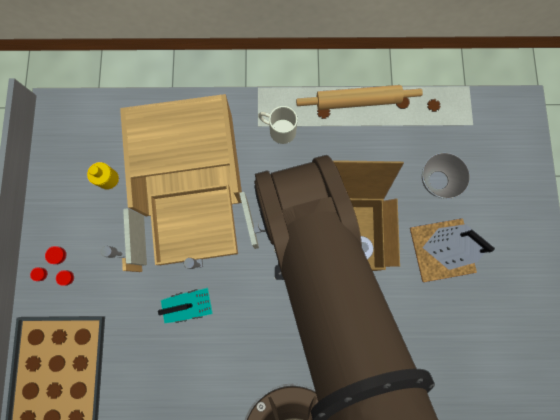

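The tray is empty and the bystanders look unmoved. One canister shows in the carton at (362,247); the arm hides the other. Folding the left flap.

Call:
arm_command([
  [[-0.001, -0.001, 0.036, 0, 0, -0.01], [-0.001, -0.001, 0.036, 0, 0, 0], [-0.001, 0, 0.036, 0, 0, 0], [0, 0, 0, 0, 0, 0]],
])

```text
clock: 39.25
position: [0.4784, -0.0024, 0.1388]
ee_rot: [-2.212, -2.226, 0.006]
force: [-0.4, -0.6, 0.3]
width: 0.004
gripper_force: 0.0
```

Call:
arm_command([
  [[-0.012, 0, 0, 0, 0, 0], [-0.012, 0, 0, 0, 0, 0], [-0.011, 0, 0, 0, 0, 0], [-0.012, 0, 0, 0, 0, 0], [-0.009, 0, 0.002, 0, 0, 0], [-0.008, 0, 0.001, 0, 0, 0], [-0.007, 0, 0.003, 0, 0, 0], [-0.007, 0, 0.003, 0, 0, 0], [-0.002, 0, 0.003, 0, 0, 0], [0, 0, 0, 0, 0, 0]],
])

```text
clock: 40.5
position: [0.4803, -0.0821, 0.1284]
ee_rot: [-2.217, -2.225, 0.001]
force: [0.1, -0.0, 0.1]
width: 0.009
gripper_force: 0.0
```

Call:
arm_command([
  [[0, 0, -0.03, 0, 0, 0], [0, 0, -0.04, 0, 0, 0], [0, 0, -0.04, 0, 0, 0], [0, 0, 0, 0, 0, 0]],
])

```text
clock: 41.0
position: [0.4823, -0.0816, 0.2416]
ee_rot: [2.213, 2.223, 0.005]
force: [0.4, -0.7, -0.0]
width: 0.005
gripper_force: 0.0
```

Run:
```python
from h import *
st()
im,P=shot('wrist','w11');g=np.nan_to_num(P[...,2])
im,Q=shot('scene','s11');h=np.nan_to_num(Q[...,2])
for n,p,z in(('w',P,g),('s',Q,h)):
    m=(z>.1)&(z<.15)&(abs(p[...,0]-.5)<.07)&(p[...,1]>-.105)&(p[...,1]<-.01)
    q=p[m];print(n,len(q))
    for y in np.arange(-.1,-.02,.01):
        k=abs(q[:,1]-y)<.005
        if k.sum()>3: print(round(y,3),k.sum(),np.round(np.percentile(q[k,2],[10,50,90]),4))
plan([(.475,-.2,.25,90),(.475,-.284,.25,90),(.475,-.284,.14,90)],step=.05)
```

```text
{'clock': np.float64(41.0), 'position': array([ 0.482, -0.082,  0.242]), 'ee_rot': array([2.213, 2.223, 0.005]), 'force': array([ 0.376, -0.668, -0.006]), 'width': np.float64(0.005), 'gripper_force': np.float64(0.0), 'joints': array([ 0.48 ,  0.264, -0.514,  1.872,  0.151,  1.038, -0.091])}
[[-0.004  1.     0.006]
 [ 1.     0.004 -0.001]
 [-0.001  0.006 -1.   ]]
w 8114
-0.1 167 [0.1081 0.1093 0.1101]
-0.09 1735 [0.1085 0.1094 0.1102]
-0.08 1787 [0.1085 0.1093 0.1102]
-0.07 1844 [0.1084 0.1092 0.1101]
-0.06 2055 [0.1061 0.1091 0.11  ]
-0.05 526 [0.1017 0.1045 0.1063]
s 117
-0.09 29 [0.1058 0.1089 0.1108]
-0.08 30 [0.1049 0.1084 0.1106]
-0.07 29 [0.1057 0.1085 0.1106]
-0.06 24 [0.1069 0.109  0.1106]
[[[-0.039, -0.002, -0.004, 0, 0, 0], [-0.04, -0.002, -0.004, 0, 0, 0], [-0.039, -0.002, -0.003, 0, 0, 0], [-0.042, 0, 0, 0, 0, 0], [-0.042, 0, 0, 0, 0, 0], [0, 0, 0.037, 0, 0, 0], [0, 0, 0.036, 0, 0, 0], [0, 0, 0.037, 0, 0, 0]]]
8 end [ 0.475 -0.284  0.14 ] yaw 90.2 tilt 0.03
```

View pics/w11.png

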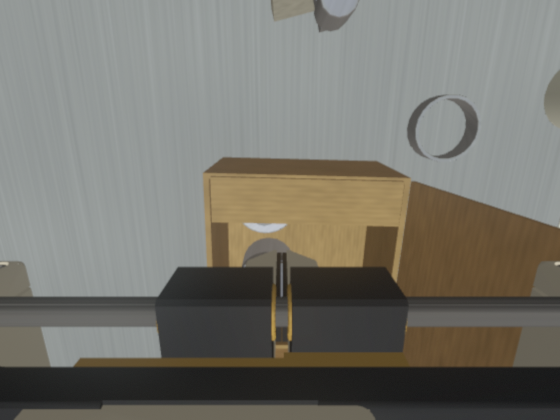

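The left flap lies flat at (300,197), with the canister's rim showing beside it at (265,225). Next the right flap.

Call:
arm_command([
  [[-0.039, -0.002, -0.004, 0, 0, 0], [-0.04, -0.002, -0.004, 0, 0, 0], [-0.039, -0.002, -0.003, 0, 0, 0], [-0.042, 0, 0, 0, 0, 0], [-0.043, 0, 0, 0, 0, 0], [0, 0, 0.037, 0, 0, 0], [0, 0, 0.036, 0, 0, 0], [0, 0, 0.037, 0, 0, 0], [0, 0, 0, 0, 0, 0]],
])

```text
clock: 42.22
position: [0.4728, -0.2837, 0.1362]
ee_rot: [-2.211, -2.221, 0.003]
force: [-0.8, -0.3, 0.7]
width: 0.003
gripper_force: 0.0
```

Run:
```python
from h import *
st()
plan([(.475,-.237,.14,90),(.475,-.2195,.137,90),(.475,-.206,.131,90),(.475,-.204,.128,90)],step=.015)
```

```text
{'clock': np.float64(42.225), 'position': array([ 0.473, -0.284,  0.136]), 'ee_rot': array([-2.211, -2.221,  0.003]), 'force': array([-0.834, -0.329,  0.703]), 'width': np.float64(0.003), 'gripper_force': np.float64(0.0), 'joints': array([ 0.724,  0.471, -0.383,  1.851,  0.223,  0.869,  0.238])}
[[-0.004  1.    -0.007]
 [ 1.     0.005  0.004]
 [ 0.004 -0.007 -1.   ]]
[[[0.012, 0.001, -0.001, 0, 0, 0], [0.011, 0, -0.001, 0, 0, 0], [0.012, 0.001, -0.001, -0.01, 0, 0], [0.012, 0, -0.001, 0, 0, 0], [0.009, 0, 0.002, 0, 0, 0], [0.008, 0, 0.001, 0, 0, 0], [0.007, 0, 0.003, 0, 0, 0], [0.007, 0.001, 0.003, 0, 0, 0], [0.002, 0, 0.003, 0, 0, 0]]]
9 end [ 0.475 -0.204  0.128] yaw 90.3 tilt 0.28
```

Call:
arm_command([
  [[0.012, 0.001, -0.001, 0, 0, 0], [0.011, 0, -0.001, 0, 0, 0], [0.012, 0.001, -0.001, 0, 0, 0], [0.012, 0, -0.001, 0, 0, 0], [0.009, 0, 0.002, 0, 0, 0], [0.008, 0, 0.001, 0, 0, 0], [0.007, 0, 0.003, 0, 0, 0], [0.007, 0.001, 0.003, 0, 0, 0], [0.002, 0, 0.003, 0, 0, 0], [0, 0, 0, 0, 0, 0]],
])

```text
clock: 43.48
position: [0.4778, -0.2047, 0.1313]
ee_rot: [-2.216, -2.225, 0.0]
force: [-0.1, 0.4, 0.5]
width: 0.006
gripper_force: 0.0
```

Call:
arm_command([
  [[0, 0, -0.03, 0, 0, 0], [0, 0, -0.05, 0, 0, 0], [0, 0, -0.05, 0, 0, 0], [0, 0, -0.05, 0, 0, 0], [0, 0, -0.05, 0, 0, 0], [0, 0, 0, 0, 0, 0]],
])

```text
clock: 44.22
position: [0.4796, -0.2053, 0.3656]
ee_rot: [2.213, 2.221, 0.004]
force: [1.0, 1.3, -1.1]
width: 0.006
gripper_force: 0.0
```

Run:
```python
from h import *
st()
im,P=shot('wrist','w12');g=np.nan_to_num(P[...,2])
im,Q=shot('scene','s12');h=np.nan_to_num(Q[...,2])
for n,p,z in(('w',P,g),('s',Q,h)):
    for a,b in((-.1,-.06),(-.225,-.195)):
        m=(z>.1)&(z<.16)&(abs(p[...,0]-.5)<.07)&(p[...,1]>a)&(p[...,1]<b);q=p[m]
        print(n,a,len(q),np.round(np.percentile(q[:,2],[5,50,95]),4) if len(q) else 0)
m=(h>.13)&(abs(Q[...,1]+.142)<.07)&(abs(Q[...,0]-.61)<.05);q=Q[m];print('lid',len(q),np.polyfit(q[:,2],q[:,0],1),q.max(0))
plan([(.6,-.16,.37,135),(.70,-.145,.37,180),(.70,-.145,.29,180)],step=.05)
```

```text
{'clock': np.float64(44.225), 'position': array([ 0.48 , -0.205,  0.366]), 'ee_rot': array([2.213, 2.221, 0.004]), 'force': array([ 1.041,  1.275, -1.096]), 'width': np.float64(0.006), 'gripper_force': np.float64(0.0), 'joints': array([ 0.659,  0.219, -0.441,  1.604,  0.097,  1.333,  0.209])}
[[-0.004  1.     0.007]
 [ 1.     0.004 -0.003]
 [-0.003  0.007 -1.   ]]
w -0.1 4471 [0.1076 0.109  0.1104]
w -0.225 2641 [0.109  0.1109 0.1128]
s -0.1 104 [0.1062 0.1092 0.1122]
s -0.225 221 [0.1074 0.1105 0.1132]
lid 1664 [-0.12503304  0.63953593] [ 0.63539611 -0.07212411  0.45647382]
[[[0.009, 0.024, -0.002, 0, 0, -0.16], [0.005, 0.026, -0.001, 0, 0, -0.15], [0.001, 0.026, -0.002, 0, 0, -0.16], [-0.003, 0.026, -0.002, 0, 0, -0.16], [-0.007, 0.025, -0.001, 0, 0, -0.15], [-0.012, 0.016, 0, 0, 0, -0.16], [-0.015, 0.014, 0, 0, 0, -0.15], [-0.016, 0.012, 0, 0, 0, -0.16], [-0.018, 0.009, 0, 0, 0, -0.16], [-0.02, 0.006, 0, 0, 0, -0.16]]]
[[[0, 0, 0.04, 0, 0, 0], [0, 0, 0.04, 0, 0, 0]]]
12 end [ 0.7   -0.145  0.29 ] yaw -179.8 tilt 0.02
```

View pics/s12.png

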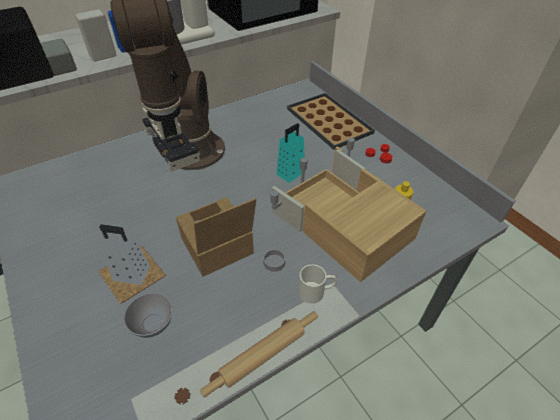

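Run:
```python
from h import *
d=np.load('pics/w12.npz');P=d['P'];g=np.nan_to_num(P[...,2])
m=(g>.055)&(g<.104)&(abs(P[...,0]-.5)<.075)&(abs(P[...,1]+.142)<.06)
b=m.astype(np.uint8);n,l,s,c=cv2.connectedComponentsWithStats(b)
for i in range(1,n):
    if s[i,4]>60: q=P[l==i];print(s[i,4],np.round(c[i]),np.round(q.min(0),3),np.round(q.max(0),3),np.round(np.median(q,0),3))
rho=.15
W=[]
for t in np.linspace(1.7,0,14):
    W.append((.5905-rho*np.cos(t)+.019+.002*np.sin(t),-.145,.1125+rho*np.sin(t)+.019+.002*np.cos(t)-(.001 if t==0 else 0),180))
print(np.round(W,3).tolist()[0])
plan([(.665,-.145,.29,180),(.645,-.145,.282,180)]+W,start=(.70,-.145,.29,180),step=.04)
```

```text
909 [270.  93.] [ 0.438 -0.12   0.064] [ 0.5   -0.092  0.102] [ 0.468 -0.103  0.069]
1498 [271. 148.] [ 0.438 -0.195  0.055] [ 0.501 -0.147  0.103] [ 0.47  -0.172  0.07 ]
[0.631, -0.145, 0.28, 180.0]
[[[0.035, 0, 0, 0, 0, 0], [0.02, 0, 0.008, 0, 0, 0], [0.014, 0, 0.002, 0, 0, 0], [0.02, 0, -0.002, 0, 0, 0], [0.019, 0, 0.002, 0, 0, 0], [0.02, 0, 0.003, 0, 0, 0], [0.018, 0, 0.006, 0, 0, 0], [0.018, 0, 0.009, 0, 0, 0], [0.016, 0, 0.01, 0, 0, 0], [0.015, 0, 0.013, 0, 0, 0]]]
[[[0.013, 0, 0.015, 0, 0, 0], [0.011, 0, 0.016, 0, 0, 0], [0.009, 0, 0.017, 0, 0, 0], [0.007, 0, 0.019, 0, 0, 0], [0.004, 0, 0.019, 0, 0, 0], [0.001, 0, 0.02, 0, 0, 0]]]
16 end [ 0.46  -0.145  0.133] yaw 180.0 tilt 0.0
```

The scene view shows both flaps down, the lid up at (225,225), and both doors open. The wrist depth puts both canisters upright at about (0.47,-0.10) and (0.47,-0.18). Now the lid.

Call:
arm_command([
  [[0.009, 0.024, -0.002, 0, 0, -0.16], [0.005, 0.026, -0.001, 0, 0, -0.15], [0.001, 0.026, -0.002, 0, 0, -0.16], [-0.003, 0.026, -0.002, 0, 0, -0.16], [-0.007, 0.025, -0.001, 0, 0, -0.15], [-0.012, 0.016, 0, 0, 0, -0.16], [-0.015, 0.014, 0, 0, 0, -0.15], [-0.016, 0.012, 0, 0, 0, -0.16], [-0.018, 0.009, 0, 0, 0, -0.16], [-0.02, 0.006, 0, 0, 0, -0.16]],
])

```text
clock: 45.58
position: [0.7007, -0.145, 0.3673]
ee_rot: [0.014, -3.138, -0.001]
force: [-0.8, -0.7, -0.2]
width: 0.004
gripper_force: 0.0
```

Call:
arm_command([
  [[0, 0, 0, 0, 0, 0], [0, 0, 0.04, 0, 0, 0], [0, 0, 0.04, 0, 0, 0], [0, 0, 0, 0, 0, 0]],
])

```text
clock: 46.08
position: [0.6979, -0.1458, 0.2858]
ee_rot: [0.0, -3.134, 0.0]
force: [0.4, 0.3, 0.5]
width: 0.002
gripper_force: 0.0
```

Run:
```python
from h import *
st()
```

```text
{'clock': np.float64(46.075), 'position': array([ 0.698, -0.146,  0.286]), 'ee_rot': array([ 0.   , -3.134,  0.   ]), 'force': array([0.359, 0.254, 0.48 ]), 'width': np.float64(0.002), 'gripper_force': np.float64(0.0), 'joints': array([ 0.504,  0.661, -0.707,  1.211,  0.415,  1.418,  1.412])}
[[-1.    -0.    -0.007]
 [-0.     1.    -0.   ]
 [ 0.007 -0.    -1.   ]]
```

Call:
arm_command([
  [[0.042, 0, -0.003, 0, 0, 0], [0.02, 0, 0.008, 0, 0, 0], [0.014, 0, 0.002, 0, 0, 0], [0.02, 0, -0.002, 0, 0, 0], [0.019, 0, 0.002, 0, 0, 0], [0.02, 0, 0.003, 0, 0, 0], [0.018, 0, 0.006, 0, 0, 0], [0.018, 0, 0.009, 0, 0, 0], [0.016, 0, 0.01, 0, 0, 0], [0.015, 0, 0.013, 0, 0, 0]],
])

```text
clock: 47.32
position: [0.4988, -0.1456, 0.2435]
ee_rot: [-0.001, 3.139, -0.002]
force: [0.7, 0.2, 1.0]
width: 0.003
gripper_force: 0.3
```

Call:
arm_command([
  [[0.013, 0, 0.015, 0, 0, 0], [0.011, 0, 0.016, 0, 0, 0], [0.009, 0, 0.017, 0, 0, 0], [0.007, 0, 0.019, 0, 0, 0], [0.004, 0, 0.019, 0, 0, 0], [0.001, 0, 0.018, 0, 0, 0], [0, 0, 0.003, 0, 0, 0], [0, 0, 0, 0, 0, 0]],
])

```text
clock: 48.32
position: [0.4542, -0.1458, 0.1358]
ee_rot: [-0.004, 3.14, -0.001]
force: [-0.0, 0.1, 0.9]
width: 0.003
gripper_force: 0.0
```

Run:
```python
from h import *
st()
im,Q=shot('scene','s13');h=np.nan_to_num(Q[...,2])
m=(h>.1)&(h<.2)&(abs(Q[...,1]+.142)<.08)&(abs(Q[...,0]-.5)<.085);q=Q[m];print('lid',len(q),np.polyfit(q[:,0],q[:,2],1),np.percentile(q[:,2],[5,50,95]))
```

```text
{'clock': np.float64(48.325), 'position': array([ 0.454, -0.146,  0.136]), 'ee_rot': array([-4.00e-03,  3.14e+00, -1.00e-03]), 'force': array([-0.047,  0.065,  0.908]), 'width': np.float64(0.003), 'gripper_force': np.float64(0.0), 'joints': array([ 0.78 ,  0.438, -0.753,  2.012,  0.4  ,  0.84 ,  1.374])}
[[-1.    -0.002  0.001]
 [-0.002  1.    -0.001]
 [-0.001 -0.001 -1.   ]]
lid 2306 [-0.10391236  0.17462588] [0.11263456 0.11580437 0.19268622]
```

Call:
arm_command([
  [[0, 0, 0.002, 0, 0, 0], [0, 0, 0.002, 0, 0, 0], [0, 0, 0.001, 0, 0, 0], [0, 0, 0, 0, 0, 0]],
])

```text
clock: 48.88
position: [0.4545, -0.1458, 0.1328]
ee_rot: [-0.005, 3.14, -0.005]
force: [-12.6, 1.0, 41.5]
width: 0.003
gripper_force: 20.7
```

Call:
arm_command([
  [[0, 0, -0.03, 0, 0, 0], [0, 0, -0.05, 0, 0, 0], [0, 0, -0.05, 0, 0, 0], [0, 0, -0.05, 0, 0, 0], [-0.03, 0.05, 0, 0, 0, 0.1], [-0.03, 0.05, 0, 0, 0, 0.1], [0, 0.05, 0, 0, 0, 0.1], [0, 0.05, 0, 0, 0, 0.1], [0, 0, 0, 0, 0, 0], [0, 0, 0, 0, 0, 0]],
])

```text
clock: 50.12
position: [0.5424, 0.0478, 0.3097]
ee_rot: [-0.618, -3.08, 0.001]
force: [-0.3, -0.3, 0.1]
width: 0.006
gripper_force: 0.0
```

Run:
```python
from h import *
st()
for n in('scene','top'):
    im,Q=shot(n,n+'14');h=np.nan_to_num(Q[...,2])
    m=(h>.1)&(h<.2)&(abs(Q[...,1]+.142)<.08)&(abs(Q[...,0]-.503)<.082);q=Q[m];print('lid',len(q),np.polyfit(q[:,0],q[:,2],1),np.percentile(q[:,2],[5,50,95]))
    if n=='scene':
        m=(h>.2)&(h<.235)&(abs(Q[...,0]-.467)<.06)&(abs(Q[...,1]+.41)<.06);print(m.sum(),Q[m].mean(0))
```

```text
{'clock': np.float64(50.125), 'position': array([0.542, 0.048, 0.31 ]), 'ee_rot': array([-6.18e-01, -3.08e+00,  1.00e-03]), 'force': array([-0.29 , -0.27 ,  0.082]), 'width': np.float64(0.006), 'gripper_force': np.float64(0.0), 'joints': array([ 0.41 ,  0.366, -0.806,  1.625,  0.274,  1.269,  0.729])}
[[-0.923  0.386 -0.   ]
 [ 0.386  0.923 -0.001]
 [-0.    -0.001 -1.   ]]
lid 2096 [-0.00089102  0.11522972] [0.11174845 0.11485628 0.11771686]
172 [ 0.47362769 -0.41262791  0.21742302]
lid 877 [0.00013749 0.11408865] [0.11118004 0.11413071 0.11719593]
```

View pics/scene14.png

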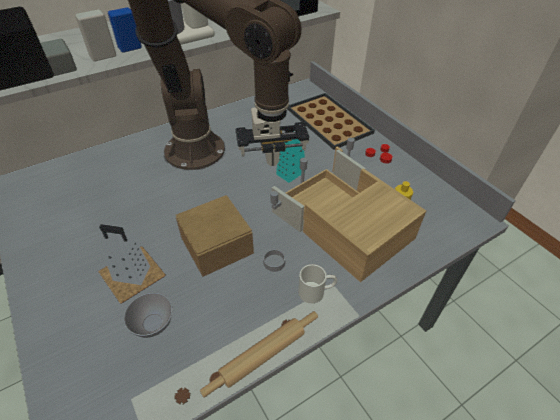

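The carton at (215,235) is shut and its lid is flat. Both leaves are open at (290,210) and (348,168), the grater is on the trivet at (128,262), and the robot touches nothing.

```bash
python3 -c "
from cell import arm
print(arm.sign_off())"
```

```text
the job is handed in; nothing more can be done
None
```

I handed the job in at about 50 s of the 210 s. The last images showed the grater on the trivet, both doors open, and the carton shut flat; both canisters, the only two on the tray, stood upright inside when last seen before the lid closed. I have no verdict, because the hand-in call returned none.

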